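# Tip a printed housing onto its back and fit its power module

## Robot

A 6-joint arm with a two-finger parallel gripper is mounted at the origin on the work surface. World frame = base frame: x ahead of the robot, y to its left, z up, the work surface at z = 0. Lengths are in mm, angles in rad, forces in N, time in s.
With the tool pointing down it reaches from about 275 to 750 mm from the base axis. Payload 10.2 kg.
Tool frame: the origin (TCP) lies at the very end of the fingers, on their centre line; the grasp point (between the pads) lies 19 mm behind it; z points along the fingers, y is the direction in which the jaws open and shut (so a half turn about z gives the same grasp; the last joint's range is limited). The gripper opens to 85 mm and grips with 20 to 120 N. Pads are 22 mm wide; open, the fingers measure 114 mm over their backs; the gripper's body (76 mm by 85 mm) begins 54 mm behind the grasp point. The pads swing forward as they close: fully open they stand 13 mm farther back than shut.
Start: joints at [-1.405, 0.313, 1.498, -0, 1.331, -0.223], TCP at [199.004, -485.828, 231.294] pointing down, gripper open.
Joint ranges: [-2.94, 2.94], [-0.97, 2.17], [0.19, 2.56], [-1.23, 4.37], [0.02, 3.11], [-2.88, 2.88]. Speed limits (rad/s): [2.39, 2.39, 3.01, 3.14, 3.14, 3.14].

## Interface

Orientations are given as a unit quaternion [w, x, y, z].
In Python, from rig import ctrl, eyes, order gives the robot as it stands.
- The arm moves only by the tool move_arm, never from a script. Its argument "deltas" is a list of rows, each a list of 6 numbers: the shift along the tool's x, y, z in cm, then the turn, a rotation vector about the tool's x, y, z in degrees. A call has exactly 10 rows; each row shifts and turns the commanded pose from where the row before left it, along the tool's axes as they then stand; what a row does not reach is not made up. A row lasts 1/10 s, in which the tool goes at most 50 mm and 8.59 degrees, less where a joint would pass 70% of its speed; a pose out of reach is approached as far as the arm can. A call is refused whole if a number of a shift passes 5 or a number of a turn 8.59, either way. A call with a gripper value outside its range is refused whole. "grip" is the finger opening in cm, from 0 to 8.54, set as the call begins (left out, the last holds). The fingers move at their own pace and stop on an object; "newtons" is the grip in N (left out, the last holds). Time passes only in rows, so rows that do not move let the fingers close, or fill a call up. It gives the time, the measured TCP pose, the force and the opening at its end, in the units of the state.
- ctrl.sense(): the state, without advancing time (a new reading comes with each control period).
- eyes.capture(name): name is "side" or "top" or "wrist"; returns the picture (420x560x3 uint8, blue, green, red); there is no depth.
- eyes.camera_params(name): a dict with "K" (3x3 intrinsics, pixels), "camera_from_world" (4x4, takes a point from world to camera coordinates). Camera axes: x right, y down, z forward; pixel columns grow to the right and rows downward; lengths in mm; the calibration is good to about 2 mm. A picture is of the moment at which its call begins: read the wrist's pose just before it. camera_params takes no time and is no camera call; for the wrist camera it gives the pose at the moment of the call.
- order.finish_job(): hands the job in, once; it reports no verdict.
The state is a dict: "time_s": time; "joints": joint angles; "dq": joint speeds; "tau": joint torques, N m; "eef_pos": TCP position; "ee_rot": TCP orientation; "force": force on the tool from outside, world axes, zero at the start; "wrist_torque": the same for the moment, N m; "grip_width": opening from 0.0 (shut) to 1.0 (fully open).
Only numpy, scipy, OpenCV 4.12 (cv2) and the standard library are available. Lean on these libraries where they do the work, as an engineer would, in place of code of your own. Each camera call takes 0.05 s, during which the arm holds its last target.

## Task

The white printed housing stands on end in front of the low assembly board. Push it up against the board's front edge, then tip it over that edge so it lies on its back on the board with its open side up; then take the black power module off the sloping stand under the lamp bar and set it down gently, standing on its foot, in the larger compartment of the housing. Leave the other things on the table where they are, and let go of everything.

Things in the scene. Friction and masses are not known exactly. Their poses are not given: they have to be found in the camera images.
- board: Fixed plywood board with dark rubber top, 150 deep (its x) x 160 wide (its y) x 12 high; its front edge (robot's side) is a 12 mm step, the fence. Origin: middle of that edge at table level; x points over the board, z up. It may be left or right of the robot, somewhat turned; the stand is on the other side.
- housing_mid (a point): Centre of the loose white housing (0.4 to 0.65 kg), 80 (x) x 110 (y) x 140 (z, up at the start), open on its -x side (to the robot). The foot end (z -70 to -50) is solid, flush with the open face; side and back (+x) walls 5 thick, top wall 6. It starts 15 to 40 mm before the board's edge, nearly square. Past 33 deg of lean it falls on its back by itself; then x points down, z along the board.
- housing_heel (a point): Middle of the housing's lower far edge (back wall, underside of the foot), which goes against the board's front edge; once the housing lies, this end overhangs that edge by about 10 to 30 mm. Axes as housing_mid.
- housing_bay (a point): Centre of the floor (inside of the back wall) of the larger compartment, next to the foot: 74 (z) x 100 (y), 75 deep; -x is the way out (up, once the housing lies). A rib 6 thick, 30 high (37 to 43 mm along z from here) parts it from the smaller compartment, 34 long. Axes as housing_mid.
- module_mid (a point): Centre of the loose black power module (0.2 to 0.4 kg), a block 60 (x) x 40 (y) x 90 (z, from foot to the end with three brass contacts). At the start its foot is on the sloping tray and it leans 30 deg, its z axis pointing up and towards the stand's front (robot's side), its y axis level. Lift it out along its z.
- stand: Fixed stand, 130 x 204 base, origin at table level 25 mm outside its front (-x) edge. Tray slopes at 30 deg; its low end has a lip 30 high (along the module's z), 8 mm ledges at the sides. Above, a fixed lamp bar along y (x 63 to 113, z 220 to 236 mm) on 12 mm posts at x 105, y +-95: a hand coming straight down hits it; come from the front along the module's axis.
- jar: Loose clear jar 48 across, 70 high, between board and stand; leave it.
- frame: Loose white printed tray 56 x 56 x 10, between board and stand; leave it.
- screwdriver: Loose screwdriver lying between board and stand; leave it.
- calipers: Loose calipers, 200 long, on the left; leave them.
- scraper: Loose spatula-shaped print scraper on the right; leave it.

How it is judged (in metres and radians):
On the way, in this order (a step that is already met when the one before it is completed fails the run):
1. the housing, still upright, stands up against the board's front edge (within 8 mm) (x of housing_heel in the frame of board between -0.008 and 0.01 m and angle between housing_mid's own z axis and vertical below 0.1 rad and y of housing_mid in the frame of board between -0.05 and 0.05 m), for 0.1 s.
2. it leans over more than 20 degrees with its lower edge still at the board's front edge (within 20 mm) (angle between housing_mid's own z axis and vertical above 0.35 rad and x of housing_heel in the frame of board between -0.02 and 0.02 m and angle between housing_mid's own x axis and vertical above 1.8 rad), for 0.02 s.
3. it lies flat on its back on the board, open side up (angle between housing_mid's own x axis and vertical above 3 rad and z of housing_mid in the frame of board between 0.042 and 0.062 m and x of housing_heel in the frame of board between -0.06 and 0.025 m and y of housing_mid in the frame of board between -0.05 and 0.05 m), for 0.3 s.
4. the power module stands on its foot in the larger compartment (x of module_mid in the frame of housing_bay between -0.053 and -0.039 m and y of module_mid in the frame of housing_bay between -0.032 and 0.032 m and z of module_mid in the frame of housing_bay between -0.019 and 0.019 m and angle between module_mid's own z axis and vertical below 0.12 rad), for 0.2 s.
At the end, for the whole second after the job is handed in: Housing flat on its back on the board (within 8 deg), open side up, its heel edge 60 mm before to 25 mm past the board's front edge, centred within 50 mm; module on its foot on the larger compartment's floor (upright within 7 deg, centre 39 to 53 mm above it); both at rest (all of step 3 and all of step 4 and linear speed of each of housing, module below 0.02 m/s); the robot touches nothing.
It fails at once if the module is let fall (moves faster than 0.6 m/s, about a 20 mm drop, while no finger touches it) (linear speed of module above 0.6 m/s and contact force between the fingers and module below 0.05 N).
It fails at once if another thing on the table is moved by more than 40 mm (distance of any of jar, frame, screwdriver, calipers, scraper from where it was at the start of the episode above 0.04 m).
It also fails if it takes over 66 s, if anything falls off the work surface, if the arm or the gripper's body presses on something with over 40 N, if the wrist force passes 120 N, or if a joint passes its speed limit or range.

## Working session

There is one attempt and no reset: what is moved stays moved. The work goes in short steps, Python scripts to look and compute and a tool call to move; the robot and the scene stay as the last step left them, time stands still between calls to the robot, and variables do not carry over. Pictures are saved under pics/ and viewed, and the job is handed in when it is done.

Besides the shell and the picture viewer there is one more tool, called after ">>>" in YAML: its name, and indented under it one key for each argument. move_arm: Moves the arm, as the interface text tells. Its arguments: {"type":"object","properties":{"deltas":{"type":"array"},"grip":{"type":"number"},"newtons":{"type":"number"}},"required":["deltas"]}

```bash
mkdir -p pics; ls; cat > h.py <<'E'
import numpy as np, cv2
from rig import ctrl, eyes, order
from scipy.spatial.transform import Rotation as R
def snap(n,f):
    p=eyes.camera_params(n); im=eyes.capture(n); cv2.imwrite(f'pics/{f}.png',im)
    np.savez(f'pics/{f}.npz',K=p['K'],T=p['camera_from_world']); return im
def load(f):
    d=np.load(f'pics/{f}.npz'); return cv2.imread(f'pics/{f}.png'),d['K'],d['T']
def ray(f,uv):
    d=np.load(f'pics/{f}.npz');K,T=d['K'],d['T']
    r=T[:3,:3].T@np.linalg.solve(K,[uv[0],uv[1],1.]); o=-T[:3,:3].T@T[:3,3]; return o,r/np.linalg.norm(r)
def onz(f,uv,z):
    o,r=ray(f,uv); return o+r*(z-o[2])/r[2]
def tri(*obs):
    A=np.zeros((3,3));b=np.zeros(3);L=[]
    for f,uv in obs:
        o,r=ray(f,uv);P=np.eye(3)-np.outer(r,r);A+=P;b+=P@o;L.append((o,r,P))
    x=np.linalg.solve(A,b); return x,[np.linalg.norm(P@(x-o)) for o,r,P in L]
def proj(f,X):
    d=np.load(f'pics/{f}.npz');p=d['T'][:3,:3]@np.array(X)+d['T'][:3,3];p=d['K']@p;return p[:2]/p[2]
def pose():
    s=ctrl.sense();q=s['ee_rot'];return np.array(s['eef_pos']),R.from_quat([q[1],q[2],q[3],q[0]])
E
python3 - <<'E'
from h import *
print(ctrl.sense())
for n in('side','top','wrist'):
    snap(n,n+'0')
E
```

```text
pics
{'time_s': 0.0, 'joints': array([-1.40536732e+00,  3.13433463e-01,  1.49843721e+00, -3.83306033e-06,
        1.33100849e+00, -2.23413100e-01]), 'dq': array([-0.00016969, -0.00108657, -0.00049632,  0.00022176, -0.00110965,
        0.00021749]), 'tau': array([ 5.64186735e-05, -4.12268364e+01, -2.59741706e+01, -1.60911777e-04,
        4.18042051e-03, -9.08028170e-06]), 'eef_pos': array([ 198.97413571, -485.55283065,  230.74349528]), 'ee_rot': array([-6.43037216e-04,  9.81159395e-01,  1.93198934e-01,  1.67860067e-05]), 'force': array([0.13434923, 0.27906507, 0.97889566]), 'wrist_torque': array([ 0.00399896,  0.00749096, -0.03658467]), 'grip_width': 0.9955824929956771}
```

View pics/side0.png

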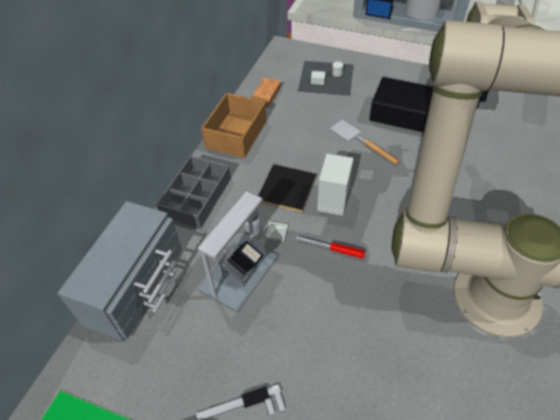

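View pics/top0.png

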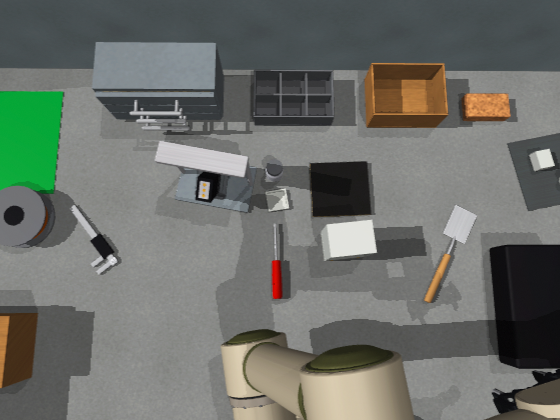

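View pics/wrist0.png

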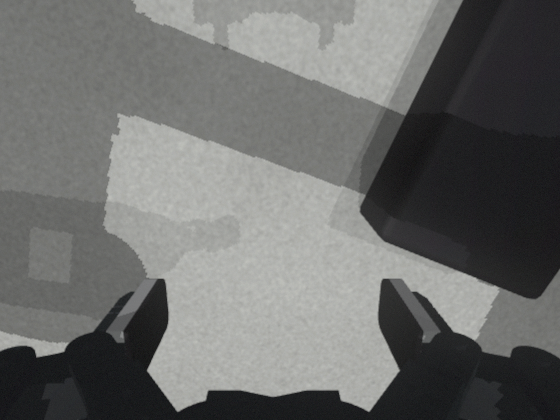

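The top view shows the board at about (340,188), the housing top at (349,240), the stand at (213,185) with the module at (207,187), the screwdriver at (277,270), the jar at (274,172) and the frame at (278,200). I'll zoom in on these.

```bash
python3 - <<'E'
from h import *
a,_,_=load('top0');cv2.imwrite('pics/t0z.png',cv2.resize(a[130:270,145:385],None,fx=3.3,fy=3.3,interpolation=cv2.INTER_CUBIC))
a,_,_=load('side0');cv2.imwrite('pics/s0z.png',cv2.resize(a[140:310,190:390],None,fx=3.5,fy=3.5,interpolation=cv2.INTER_CUBIC))
for f in('top0','side0'):
    d=np.load(f'pics/{f}.npz');print(d['K'],-d['T'][:3,:3].T@d['T'][:3,3])
# masks
a,_,_=load('top0')
# board black
def quad(m,x0,y0,x1,y1):
    mm=np.zeros_like(m);mm[y0:y1,x0:x1]=m[y0:y1,x0:x1]
    cs,_=cv2.findContours(mm,cv2.RETR_EXTERNAL,cv2.CHAIN_APPROX_NONE);c=max(cs,key=cv2.contourArea)
    return c
g=a.max(2)
c=quad((g<52).astype(np.uint8)*255,300,150,385,225)
print('board',cv2.contourArea(c),cv2.minAreaRect(c),cv2.boxPoints(cv2.minAreaRect(c)))
P=[onz('top0',p,12)for p in cv2.boxPoints(cv2.minAreaRect(c))];print(np.round(P,1))
c=quad((a.min(2)>195).astype(np.uint8)*255,310,210,385,270)
print('hous',cv2.contourArea(c),cv2.boxPoints(cv2.minAreaRect(c)),cv2.approxPolyDP(c,4,True)[:,0])
P=[onz('top0',p,140)for p in cv2.boxPoints(cv2.minAreaRect(c))];print(np.round(P,1))
E
```

```text
[[417.26693592   0.         281.12471936]
 [  0.         417.26693592 213.47160033]
 [  0.           0.           1.        ]] [3.90948701e+02 1.03636975e+00 1.13003461e+03]
[[486.28286116   0.         284.27565142]
 [  0.         486.28286116 215.18026351]
 [  0.           0.           1.        ]] [ 286.25533059  790.39846259 1159.71002087]
board 2945.5 ((339.4479675292969, 188.40724182128906), (53.463226318359375, 59.26618194580078), 87.27368927001953) [[308.57693 163.11539]
 [367.77603 160.29639]
 [370.319   213.6991 ]
 [311.1199  216.5181 ]]
[[ 734.   -93.1   12. ]
 [ 742.8 -258.9   12. ]
 [ 591.1 -260.    12. ]
 [ 583.1  -98.    12. ]]
hous 1417.5 [[326.4817  224.16269]
 [372.03027 219.2825 ]
 [375.53345 251.97858]
 [329.98486 256.85876]] [[371 220]
 [328 224]
 [331 256]
 [375 252]]
[[ 542.5 -123.4  140. ]
 [ 554.5 -233.7  140. ]
 [ 475.7 -238.9  140. ]
 [ 464.1 -130.1  140. ]]
```

View pics/t0z.png

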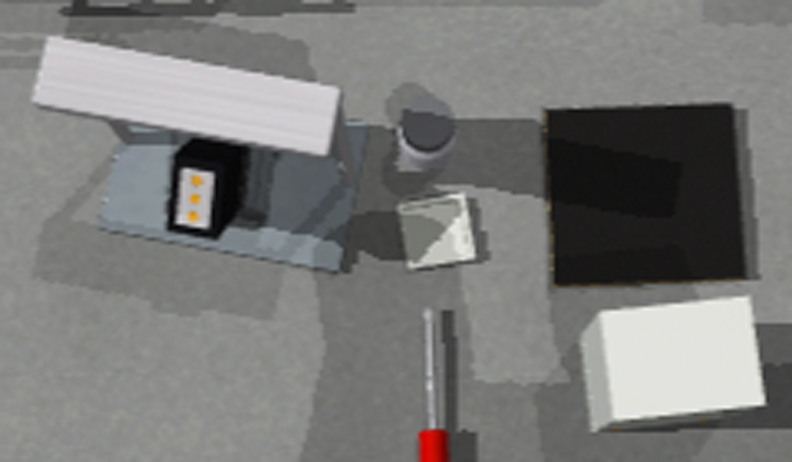

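View pics/s0z.png

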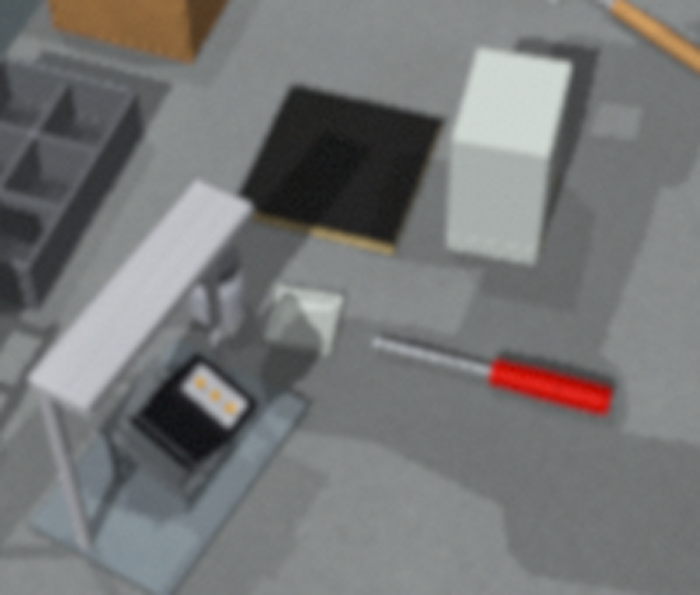

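```bash
cat >> h.py <<'E'
def plan(pos,rot,n,start=None,show=True):
    """rows from commanded pose to target, straight line + slerp; prints rounded rows"""
    p,r=start if start else pose()
    dr=(r.inv()*rot).as_rotvec();dp=np.array(pos)-p;rows=[];p0,r0=p.copy(),r
    cp,cr=p.copy(),r
    for i in range(1,n+1):
        s=i/n;tp=p0+s*dp;tr=r0*R.from_rotvec(dr*s)
        d=np.round(cr.inv().apply(tp-cp)/10,2);w=np.round(np.degrees((cr.inv()*tr).as_rotvec()),1)
        rows.append(list(map(float,d))+list(map(float,w)))
        cp=cp+cr.apply(d*10);cr=cr*R.from_rotvec(np.radians(w))
    if show:
        print(rows if n<=10 else '\n'.join(str(rows[i:i+10]) for i in range(0,n,10)));print('end',cp.round(1))
    return cp,cr
def tool(yaw,tilt):
    """tool x at yaw (deg), tool z tilted toward yaw dir by tilt deg from down"""
    x=np.array([np.cos(np.radians(yaw)),np.sin(np.radians(yaw)),0]);t=np.radians(tilt)
    z=x*np.sin(t)-np.array([0,0,1])*np.cos(t);xx=x*np.cos(t)+np.array([0,0,1])*np.sin(t)
    return R.from_matrix(np.c_[xx,np.cross(z,xx),z])
E
python3 - <<'E'
from h import *
p,r=pose();d=np.load('pics/wrist0.npz');c=-d['T'][:3,:3].T@d['T'][:3,3]
print('cam in tool',r.inv().apply(c-p), r.inv().apply(d['T'][2,:3]))
print(r.as_matrix().round(2))
# stand & module rough
g=lambda u,v:(145+u/3.3,130+v/3.3)
h=lambda u,v:(190+u/3.5,140+v/3.5)
print('base front edge L,R',onz('top0',g(100,228),0),onz('top0',g(340,270),0))
# lamp bar top corners
for a,b in(((332,153),(250,205)),((33,101),(90,410)),((342,88),(200,182)),((47,37),(32,378))): pass
print('bar near-right',onz('top0',g(332,153),236),'near-left',onz('top0',g(33,101),236),'far R',onz('top0',g(342,88),236))
# module contacts triangulate: middle contact
for a,b in(((196,181),(200,384)),((194,199),(215,395)),((192,217),(231,407))):
    print(tri(('top0',g(*a)),('side0',h(*b))))
# board edge corners & housing corner tri check
print(tri(('top0',g(600,312)),('side0',h(455,143))),tri(('top0',g(612,420)),('side0',h(550,155))))
print(tri(('top0',g(750,297)),('side0',h(478,48))),tri(('top0',g(764,404)),('side0',h(571,62))))
print(tri(('top0',g(554,284)),('side0',h(397,248))))
E
```

```text
cam in tool [ 7.53869957e+01  1.13063008e-01 -1.41764831e+02] [-2.94273215e-01  3.95145122e-04  9.55721256e-01]
[[ 0.93  0.38 -0.  ]
 [ 0.38 -0.93  0.  ]
 [ 0.   -0.   -1.  ]]
base front edge L,R [633.5012572  275.24954507   0.        ] [598.08430352  74.4546598    0.        ]
bar near-right [634.45353821  65.46802813 236.        ] near-left [669.97644208 266.58123188 236.        ] far R [679.79208286  59.33589085 236.        ]
(array([638.10830845, 171.82572073, 142.30757055]), [np.float64(0.3174898696195955), np.float64(0.31748986961968245)])
(array([625.82408234, 173.80540716, 136.973293  ]), [np.float64(0.2739197152745786), np.float64(0.2739197152745431)])
(array([613.20593325, 175.86295248, 130.8494747 ]), [np.float64(0.6512992886230285), np.float64(0.6512992886231012)])
(array([ 540.99638491, -125.47818964,  131.30425433]), [np.float64(1.8952006907280912), np.float64(1.895200690728174)]) (array([ 462.11422151, -131.424524  ,  139.16616575]), [np.float64(1.0898605963521677), np.float64(1.0898605963521153)])
(array([ 553.98268236, -235.97484121,  132.762883  ]), [np.float64(0.0425657504216001), np.float64(0.04256575042159393)]) (array([ 474.3770802 , -242.16465291,  136.50740225]), [np.float64(0.5229239182881036), np.float64(0.5229239182881332)])
(array([ 583.03730685, -103.94799783,    3.16498322]), [np.float64(2.8460699199186115), np.float64(2.8460699199187878)])
```

```bash
cat >> h.py <<'E'
def toolb(yaw,tilt): # tool -x forward
    return tool(yaw,tilt)*R.from_euler('z',180,degrees=True)
E
python3 - <<'E'
from h import *
a=plan([400,-190,130],toolb(2.8,0),20)
b=plan([400,-190,40],toolb(2.8,40),10,start=a)
E
```

```text
[[1.49, -0.99, 0.51, 0.0, -0.0, -8.0], [1.61, -0.77, 0.5, 0.0, -0.0, -8.1], [1.71, -0.53, 0.51, 0.0, -0.0, -8.0], [1.76, -0.29, 0.5, 0.0, -0.0, -8.0], [1.79, -0.05, 0.51, 0.0, -0.0, -8.0], [1.77, 0.21, 0.5, 0.0, -0.0, -8.1], [1.73, 0.45, 0.51, 0.0, -0.0, -8.0], [1.65, 0.69, 0.51, 0.0, -0.0, -8.0], [1.54, 0.92, 0.5, 0.0, -0.0, -8.0], [1.39, 1.11, 0.51, 0.0, -0.0, -8.1]]
[[1.22, 1.31, 0.5, 0.0, -0.0, -8.0], [1.03, 1.46, 0.51, 0.0, -0.0, -8.0], [0.82, 1.59, 0.5, 0.0, -0.0, -8.0], [0.59, 1.69, 0.51, 0.0, -0.0, -8.1], [0.34, 1.75, 0.5, 0.0, -0.0, -8.0], [0.1, 1.78, 0.51, 0.0, -0.0, -8.0], [-0.15, 1.79, 0.51, 0.0, -0.0, -8.0], [-0.4, 1.74, 0.5, 0.1, -0.0, -8.1], [-0.64, 1.67, 0.5, -0.0, -0.0, -8.0], [-0.87, 1.56, 0.51, -0.0, -0.0, -8.0]]
end [ 400. -190.  130.]
[[-0.0, 0.0, 0.9, -0.0, -4.0, -0.0], [0.06, 0.0, 0.9, -0.0, -4.0, -0.0], [0.13, 0.0, 0.89, -0.0, -4.0, -0.0], [0.18, 0.0, 0.88, -0.0, -4.0, -0.0], [0.25, 0.0, 0.86, -0.0, -4.0, -0.0], [0.31, 0.0, 0.85, -0.0, -4.0, 0.0], [0.36, 0.0, 0.82, -0.0, -4.0, 0.0], [0.43, 0.01, 0.8, -0.0, -4.0, 0.0], [0.47, -0.0, 0.76, -0.0, -4.0, 0.0], [0.53, -0.0, 0.73, -0.0, -4.0, 0.0]]
end [ 400. -190.   40.]
```

>>> move_arm:
  deltas:
    - [1.5,-1.0,0.5,0,0,-8]
    - [1.6,-0.8,0.5,0,0,-8]
    - [1.7,-0.5,0.5,0,0,-8]
    - [1.75,-0.3,0.5,0,0,-8]
    - [1.8,-0.05,0.5,0,0,-8]
    - [1.8,0.2,0.5,0,0,-8]
    - [1.7,0.45,0.5,0,0,-8]
    - [1.65,0.7,0.5,0,0,-8]
    - [1.55,0.9,0.5,0,0,-8]
    - [1.4,1.1,0.5,0,0,-8]
  grip: 0
  newtons: 30

```text
time_s: 1.15
eef_pos: [299.7, -337.2, 180.9]
ee_rot: [-0.0, 0.625, 0.78, 0.0]
force: [-0.3, 0.0, -0.0]
grip_width: 0.001
```

>>> move_arm:
  deltas:
    - [1.2,1.3,0.5,0,0,-8]
    - [1.0,1.45,0.5,0,0,-8]
    - [0.8,1.6,0.5,0,0,-8]
    - [0.6,1.7,0.5,0,0,-8]
    - [0.35,1.75,0.5,0,0,-8]
    - [0.1,1.8,0.5,0,0,-8]
    - [-0.15,1.8,0.5,0,0,-8]
    - [-0.4,1.75,0.5,0,0,-8]
    - [-0.65,1.65,0.5,0,0,-8]
    - [-0.85,1.55,0.5,0,0,-8]

```text
time_s: 2.15
eef_pos: [401.4, -190.5, 131.0]
ee_rot: [-0.0, -0.023, 1.0, 0.0]
force: [0.8, -0.1, -0.0]
grip_width: 0.001
```

>>> move_arm:
  deltas:
    - [0,0,0.9,0,-4,0]
    - [0.05,0,0.9,0,-4,0]
    - [0.1,0,0.9,0,-4,0]
    - [0.2,0,0.9,0,-4,0]
    - [0.25,0,0.85,0,-4,0]
    - [0.3,0,0.85,0,-4,0]
    - [0.35,0,0.8,0,-4,0]
    - [0.4,0,0.8,0,-4,0]
    - [0.45,0,0.75,0,-4,0]
    - [0.5,0,0.75,0,-4,0]

```text
time_s: 3.15
eef_pos: [460.6, -151.1, 118.2]
ee_rot: [0.269, 0.016, 0.963, -0.014]
force: [0.3, -0.5, 0.7]
grip_width: 0.004
```

```bash
python3 - <<'E'
from h import *
p,r=pose();print(p,r.as_matrix().round(3),ctrl.sense()['time_s'],ctrl.sense()['joints'].round(2))
for n in('side','top','wrist'): snap(n,n+'1')
a=[cv2.resize(load(n+'1')[0],(400,300)) for n in('side','top','wrist')]
cv2.imwrite('pics/m1.png',np.vstack([np.hstack(a[:2]),np.hstack([a[2],a[2]])]))
E
```

```text
[ 460.57083735 -151.14762114  118.20055069] [[-0.854  0.038  0.518]
 [ 0.023  0.999 -0.035]
 [-0.519 -0.018 -0.854]] 3.15 [-0.74  0.17  2.15  0.74  0.5  -2.88]
```

View pics/m1.png

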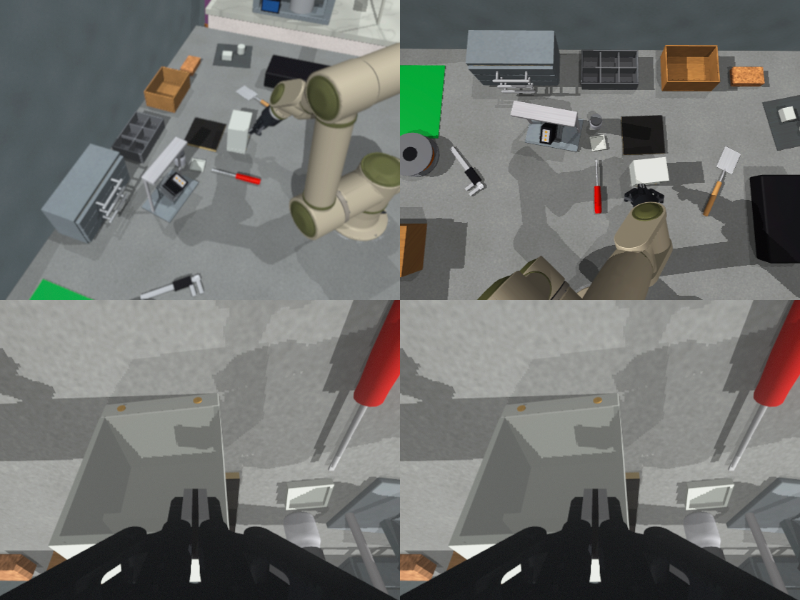

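The side and top views show the gripper in front of the housing. The wrist view shows the open cavity, with the shut fingertips at about (195,495) in the mosaic. Joint 6 ran into its limit (-2.88) during the tilt, so the pose came out different from the one planned. The housing looks unmoved. I'll back off and make a half turn about the tool axis.

>>> move_arm:
  deltas:
    - [0,0,-2,0,0,0]
    - [0,0,-2,0,0,8]
    - [0,0,-2,0,0,8]
    - [0,0,-2,0,0,8]
    - [0,0,-1,0,0,8]
    - [0,0,0,0,0,8]
    - [0,0,0,0,0,8]
    - [0,0,0,0,0,8]
    - [0,0,0,0,0,8]
    - [0,0,0,0,0,8]

```text
time_s: 4.3
eef_pos: [413.2, -148.9, 194.5]
ee_rot: [0.224, 0.581, 0.768, 0.147]
force: [0.5, -0.4, 0.6]
grip_width: -0.001
```

```bash
python3 - <<'E'
from h import *
p,r=pose();print(p,r.as_matrix().round(3),ctrl.sense()['time_s'],ctrl.sense()['joints'].round(2))
a=plan([420,-190,110],tool(2.8,30),20)
plan([420,-190,14],tool(2.8,30),10,start=a)
E
```

```text
[ 413.1570599  -148.90853701  194.5158258 ] [[-0.224  0.827  0.516]
 [ 0.959  0.281 -0.035]
 [-0.174  0.487 -0.856]] 4.3 [-0.84 -0.09  2.16  0.56  0.74 -1.47]
[[-0.13, -0.24, 0.39, 0.2, 0.1, 5.2], [-0.15, -0.22, 0.38, 0.1, 0.1, 5.2], [-0.18, -0.2, 0.39, 0.2, 0.2, 5.2], [-0.19, -0.19, 0.39, 0.2, 0.1, 5.2], [-0.21, -0.17, 0.39, 0.1, 0.1, 5.2], [-0.22, -0.15, 0.38, 0.2, 0.1, 5.2], [-0.24, -0.12, 0.39, 0.2, 0.1, 5.2], [-0.24, -0.1, 0.39, 0.1, 0.2, 5.2], [-0.26, -0.08, 0.38, 0.2, 0.1, 5.1], [-0.27, -0.06, 0.39, 0.2, 0.1, 5.2]]
[[-0.26, -0.02, 0.39, 0.1, 0.1, 5.2], [-0.28, -0.01, 0.38, 0.2, 0.2, 5.2], [-0.27, 0.03, 0.39, 0.2, 0.1, 5.2], [-0.27, 0.04, 0.38, 0.1, 0.1, 5.2], [-0.26, 0.08, 0.38, 0.2, 0.1, 5.2], [-0.26, 0.09, 0.39, 0.2, 0.1, 5.2], [-0.24, 0.13, 0.38, 0.1, 0.2, 5.2], [-0.24, 0.14, 0.38, 0.2, 0.1, 5.2], [-0.22, 0.17, 0.38, 0.1, 0.1, 5.2], [-0.21, 0.19, 0.38, 0.2, 0.1, 5.2]]
end [ 420. -190.  110.]
[[-0.48, -0.0, 0.83, 0.0, 0.0, -0.0], [-0.48, -0.0, 0.83, 0.0, 0.0, -0.0], [-0.48, -0.0, 0.83, 0.0, 0.0, -0.0], [-0.48, -0.0, 0.84, 0.0, 0.0, -0.0], [-0.48, -0.0, 0.83, 0.0, 0.0, -0.0], [-0.48, -0.0, 0.83, 0.0, 0.0, -0.0], [-0.48, -0.0, 0.83, 0.0, 0.0, -0.0], [-0.48, -0.0, 0.83, 0.0, 0.0, -0.0], [-0.48, -0.0, 0.83, 0.0, 0.0, -0.0], [-0.47, -0.0, 0.84, 0.0, 0.0, -0.0]]
end [ 420.1 -190.    14. ]
```

```bash
python3 - <<'E'
from h import *
a=plan([425,-190,100],tool(2.8,30),14)
plan([425,-190,14],tool(2.8,30),6,start=a)
E
```

```text
[[-0.18, -0.34, 0.63, 0.2, 0.2, 7.4], [-0.23, -0.31, 0.63, 0.3, 0.1, 7.4], [-0.27, -0.28, 0.64, 0.2, 0.2, 7.5], [-0.3, -0.24, 0.63, 0.2, 0.2, 7.4], [-0.33, -0.19, 0.63, 0.3, 0.2, 7.4], [-0.36, -0.15, 0.64, 0.2, 0.1, 7.4], [-0.38, -0.1, 0.63, 0.3, 0.2, 7.4], [-0.38, -0.04, 0.63, 0.2, 0.2, 7.5], [-0.39, 0.01, 0.63, 0.2, 0.2, 7.4], [-0.39, 0.06, 0.63, 0.3, 0.1, 7.4]]
[[-0.38, 0.11, 0.62, 0.2, 0.2, 7.4], [-0.36, 0.17, 0.63, 0.2, 0.2, 7.4], [-0.34, 0.21, 0.62, 0.3, 0.2, 7.5], [-0.31, 0.25, 0.63, 0.2, 0.1, 7.4]]
end [ 425. -190.  100.]
[[-0.72, 0.0, 1.24, -0.0, 0.0, -0.0], [-0.71, 0.0, 1.24, -0.0, 0.0, -0.0], [-0.72, 0.0, 1.24, -0.0, 0.0, -0.0], [-0.71, 0.0, 1.24, -0.0, 0.0, -0.0], [-0.72, 0.01, 1.24, -0.0, 0.0, -0.0], [-0.72, -0.0, 1.25, -0.0, 0.0, -0.0]]
end [ 425.  -190.    13.9]
```

>>> move_arm:
  deltas:
    - [-0.2,-0.35,0.63,0.2,0.2,7.4]
    - [-0.2,-0.3,0.63,0.2,0.2,7.4]
    - [-0.25,-0.3,0.63,0.2,0.2,7.5]
    - [-0.3,-0.25,0.63,0.2,0.2,7.4]
    - [-0.35,-0.2,0.63,0.3,0.2,7.4]
    - [-0.35,-0.15,0.63,0.2,0.1,7.4]
    - [-0.4,-0.1,0.63,0.3,0.2,7.4]
    - [-0.4,-0.05,0.63,0.2,0.2,7.5]
    - [-0.4,0,0.63,0.2,0.2,7.4]
    - [-0.4,0.05,0.63,0.3,0.1,7.4]

```text
time_s: 5.3
eef_pos: [421.1, -178.5, 126.5]
ee_rot: [0.067, 0.929, 0.269, 0.247]
force: [0.9, -0.0, -1.0]
grip_width: -0.001
```

>>> move_arm:
  deltas:
    - [-0.4,0.1,0.62,0.2,0.2,7.4]
    - [-0.35,0.15,0.63,0.2,0.2,7.4]
    - [-0.35,0.2,0.62,0.3,0.2,7.5]
    - [-0.3,0.25,0.63,0.2,0.1,7.4]
    - [-0.7,0,1.2,0,0,0]
    - [-0.7,0,1.2,0,0,0]
    - [-0.7,0,1.2,0,0,0]
    - [-0.7,0,1.2,0,0,0]
    - [-0.7,0,1.2,0,0,0]
    - [0,0,0,0,0,0]

```text
time_s: 6.3
eef_pos: [423.9, -189.2, 29.1]
ee_rot: [-0.008, 0.966, 0.026, 0.259]
force: [-0.2, 0.4, 0.0]
grip_width: -0.001
```

```bash
python3 - <<'E'
from h import *
p,r=pose();print(p,r.as_matrix().round(3),ctrl.sense()['time_s'],ctrl.sense()['joints'].round(2))
for n in('side','top','wrist'): snap(n,n+'2')
a=load('side2')[0][140:290,290:490];b=load('top2')[0][150:300,270:470]
cv2.imwrite('pics/m2.png',np.vstack([np.hstack([cv2.resize(a,(400,300)),cv2.resize(b,(400,300))]),np.hstack([cv2.resize(load('wrist2')[0],(400,300)),cv2.resize(load('top2')[0],(400,300))])]))
E
```

```text
[ 423.87324954 -189.20750748   29.07394633] [[ 0.865  0.055  0.499]
 [ 0.047 -0.999  0.029]
 [ 0.5   -0.001 -0.866]] 6.3 [-0.92  0.38  2.21  1.09  0.48 -0.38]
```

View pics/m2.png

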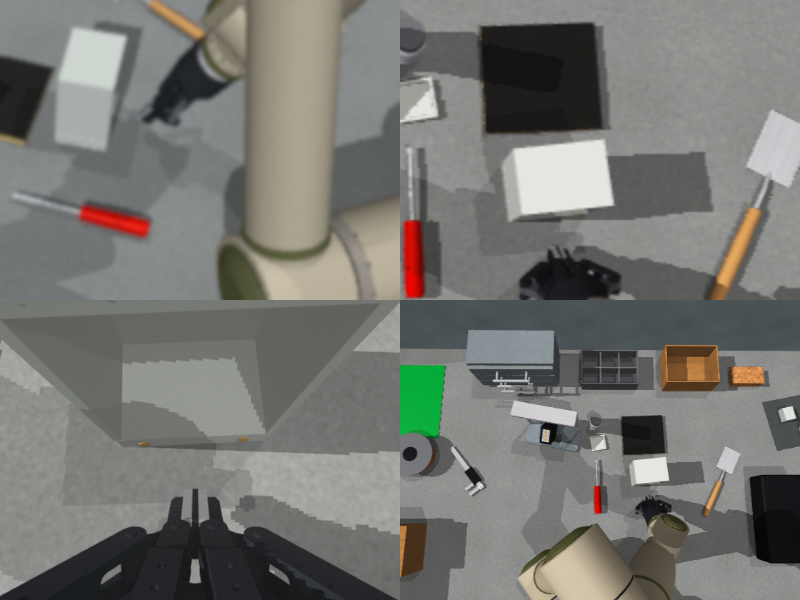

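The mosaic shows the gripper tilted in front of the housing. In the wrist view the fingertips are at (195,495), and the foot edge ahead runs from (125,443) to (265,430). I'll go down to the foot and push.

>>> move_arm:
  deltas:
    - [-0.18,-0.1,0.31,0,0,0]
    - [-0.18,-0.1,0.31,0,0,0]
    - [-0.18,-0.1,0.31,0,0,0]
    - [-0.18,0,0.31,0,0,0]
    - [-0.18,0,0.31,0,0,0]
    - [0.52,0,0.3,0,0,0]
    - [0.52,0,0.3,0,0,0]
    - [0.52,0,0.3,0,0,0]
    - [0.35,0,0.2,0,0,0]
    - [0.35,0,0.2,0,0,0]

```text
time_s: 7.45
eef_pos: [451.1, -184.9, 12.9]
ee_rot: [-0.006, 0.965, 0.027, 0.26]
force: [0.3, 0.4, 0.0]
grip_width: -0.005
```

>>> move_arm:
  deltas:
    - [0.35,0,0.2,0,0,0]
    - [0.35,0,0.2,0,0,0]
    - [0.35,0,0.2,0,0,0]
    - [0.35,0,0.2,0,0,0]
    - [0.35,0,0.2,0,0,0]
    - [0.35,0,0.2,0,0,0]
    - [0.35,0,0.2,0,0,0]
    - [0.35,0,0.2,0,0,0]
    - [0.35,0,0.2,0,0,0]
    - [0,0,0,0,0,0]

```text
time_s: 8.45
eef_pos: [487.4, -183.0, 13.2]
ee_rot: [-0.006, 0.965, 0.027, 0.26]
force: [-0.2, -0.4, -0.2]
grip_width: 0.001
```

```bash
python3 - <<'E'
from h import *
p,r=pose();s=ctrl.sense();print(p,s['force'],s['time_s'],s['joints'].round(2))
for n in('side','top'): snap(n,n+'3')
a=load('side3')[0][140:290,250:450];b=load('top3')[0][150:300,270:470]
cv2.imwrite('pics/m3.png',np.vstack([np.hstack([cv2.resize(a,(400,300)),cv2.resize(b,(400,300))])]))
a=load('top3')[0]
m=np.zeros(a.shape[:2],np.uint8);m[200:270,310:390]=(a.min(2)[200:270,310:390]>195)*255
cs,_=cv2.findContours(m,0,1);c=max(cs,key=cv2.contourArea);print(cv2.contourArea(c))
print(np.round([onz('top3',q,140)for q in cv2.boxPoints(cv2.minAreaRect(c))],1))
E
```

```text
[ 487.44293704 -183.0382613    13.18108406] [-0.21929198 -0.43528807 -0.20742846] 8.45 [-0.78  0.49  2.08  1.11  0.43 -0.26]
1406.5
[[ 570.  -123.5  140. ]
 [ 578.9 -235.1  140. ]
 [ 500.  -237.9  140. ]
 [ 491.5 -127.9  140. ]]
```

View pics/m3.png

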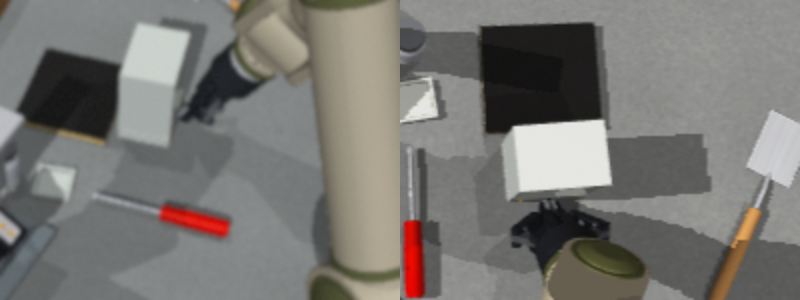

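The pushed housing has its back face at x≈574 and stays upright. About 12 mm is left, so I'll continue slowly.

>>> move_arm:
  deltas:
    - [0.17,0,0.1,0,0,0]
    - [0.17,0,0.1,0,0,0]
    - [0.17,0,0.1,0,0,0]
    - [0.17,0,0.1,0,0,0]
    - [0.17,0,0.1,0,0,0]
    - [0.08,0,0.05,0,0,0]
    - [0.08,0,0.05,0,0,0]
    - [0.08,0,0.05,0,0,0]
    - [0,0,0,0,0,0]
    - [0,0,0,0,0,0]

```text
time_s: 9.55
eef_pos: [499.1, -182.1, 12.9]
ee_rot: [-0.007, 0.965, 0.027, 0.26]
force: [-9.7, -0.8, 7.5]
grip_width: 0.002
```

```bash
cat > hs.py <<'E'
from h import *
import sys
t=sys.argv[1]
p,r=pose();s=ctrl.sense();print(p,s['force'],s['time_s'],s['joints'].round(2))
for n in('side','top'): snap(n,n+t)
a=load('side'+t)[0][140:290,250:450];b=load('top'+t)[0][150:300,270:470]
cv2.imwrite(f'pics/m{t}.png',np.vstack([np.hstack([cv2.resize(a,(400,300)),cv2.resize(b,(400,300))])]))
a=load('top'+t)[0]
m=np.zeros(a.shape[:2],np.uint8);m[150:270,310:390]=(a.min(2)[150:270,310:390]>195)*255
cs,_=cv2.findContours(m,0,1);c=max(cs,key=cv2.contourArea);print(cv2.contourArea(c))
print(np.round([onz('top'+t,q,140)for q in cv2.boxPoints(cv2.minAreaRect(c))],1))
E
python3 hs.py 4
```

```text
[ 499.12943433 -182.11978523   12.85484501] [-9.69082768 -0.80239579  7.46006039] 9.55 [-0.75  0.5   2.05  1.08  0.42 -0.21]
1390.5
[[ 582.  -124.1  140. ]
 [ 589.  -235.8  140. ]
 [ 510.2 -237.4  140. ]
 [ 503.5 -127.2  140. ]]
```

Contact force is 9.7 N with the back face on the edge: corners at x 582 and 589, yaw equal to the board's. Now I'll back off and go up for the tip.

```bash
python3 - <<'E'
from h import *
a=plan([455,-183,14],tool(2.8,30),3)
a=plan([455,-182,105],tool(2.8,0),7,start=a)
a=plan([485,-182,105],tool(2.8,0),3,start=a)
a=plan([555,-179,112],tool(2.8,0),7,start=a)
E
```

```text
[[-1.25, -0.05, -0.77, -0.0, -0.0, 0.1], [-1.25, -0.05, -0.77, -0.1, -0.1, 0.1], [-1.26, -0.04, -0.77, -0.0, -0.0, 0.1]]
end [ 455. -183.   14.]
[[0.65, -0.01, -1.13, -0.0, -4.3, 0.0], [0.57, -0.02, -1.17, -0.0, -4.3, 0.0], [0.47, -0.01, -1.21, -0.0, -4.3, 0.0], [0.39, -0.02, -1.24, -0.0, -4.2, 0.0], [0.29, -0.01, -1.27, -0.0, -4.3, 0.0], [0.2, -0.02, -1.28, -0.0, -4.3, 0.0], [0.09, -0.01, -1.3, 0.0, -4.3, 0.1]]
end [ 455. -182.  105.]
[[1.0, 0.05, 0.0, -0.0, -0.0, -0.0], [1.0, 0.04, 0.0, -0.0, -0.0, -0.0], [1.0, 0.05, 0.0, -0.0, -0.0, -0.0]]
end [ 485. -182.  105.]
[[1.0, 0.01, -0.1, -0.0, -0.0, -0.0], [1.0, 0.0, -0.1, -0.0, -0.0, -0.0], [1.0, 0.01, -0.1, -0.0, -0.0, -0.0], [1.0, 0.0, -0.1, -0.0, -0.0, -0.0], [1.01, 0.01, -0.1, -0.0, -0.0, -0.0], [1.0, 0.0, -0.1, -0.0, -0.0, -0.0], [1.0, 0.01, -0.1, -0.0, -0.0, -0.0]]
end [ 555. -179.  112.]
```

>>> move_arm:
  deltas:
    - [-1.25,-0.05,-0.75,0,0,0]
    - [-1.25,-0.05,-0.75,0,0,0]
    - [-1.25,-0.05,-0.75,0,0,0]
    - [0.65,0,-1.1,0,-4.3,0]
    - [0.55,0,-1.2,0,-4.3,0]
    - [0.45,0,-1.2,0,-4.3,0]
    - [0.4,0,-1.25,0,-4.3,0]
    - [0.3,0,-1.25,0,-4.3,0]
    - [0.2,0,-1.3,0,-4.3,0]
    - [0.1,0,-1.3,0,-4.3,0]

```text
time_s: 10.65
eef_pos: [453.0, -181.5, 94.7]
ee_rot: [-0.005, 0.999, 0.031, 0.031]
force: [0.1, -0.4, -0.1]
grip_width: 0.001
```

```bash
python3 hs.py 5
```

```text
[ 453.02882924 -181.5257669    94.7255226 ] [ 0.11620547 -0.41156155 -0.14389656] 10.65 [-0.65  0.37  1.82  0.06  0.91  0.83]
320.0
[[ 580.8 -163.3  140. ]
 [ 617.4 -190.9  140. ]
 [ 561.9 -262.8  140. ]
 [ 526.  -234.9  140. ]]
```

View pics/m5.png

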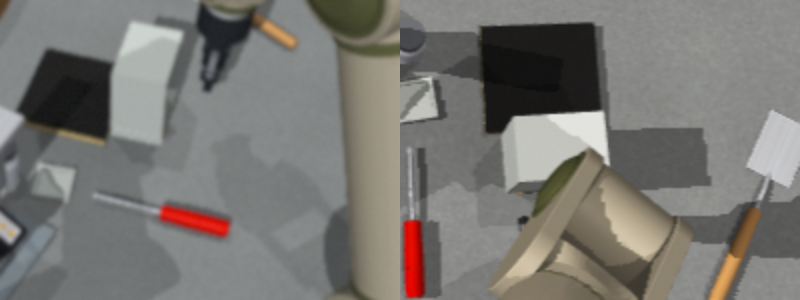

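The housing stands at the edge with the tool upright in front of it; the fingertips are at (210,85) in the mosaic. Now I'll push the top edge.

>>> move_arm:
  deltas:
    - [1.2,0,-0.4,0,0,0]
    - [1.2,0,-0.4,0,0,0]
    - [1.2,0,-0.4,0,0,0]
    - [0.8,0,0,0,0,0]
    - [0.8,0,0,0,0,0]
    - [0.8,0,0,0,0,0]
    - [0.8,0,-0.1,0,0,0]
    - [0.8,0,-0.1,0,0,0]
    - [0.8,0,-0.1,0,0,0]
    - [0.8,0,-0.1,0,0,0]

```text
time_s: 11.75
eef_pos: [544.2, -175.9, 115.8]
ee_rot: [-0.005, 0.999, 0.031, 0.032]
force: [-0.5, -0.1, 0.1]
grip_width: -0.002
```

```bash
python3 hs.py 6
```

```text
[ 544.20453107 -175.93749967  115.80375516] [-0.49690132 -0.13896593  0.13253582] 11.75 [-0.54  0.5   1.55  0.05  1.05  0.95]Traceback (most recent call last):
  File "hs.py", line 10, in <module>
    cs,_=cv2.findContours(m,0,1);c=max(cs,key=cv2.contourArea);print(cv2.contourArea(c))
                                   ~~~^^^^^^^^^^^^^^^^^^^^^^^^
ValueError: max() iterable argument is empty
```

View pics/m6.png

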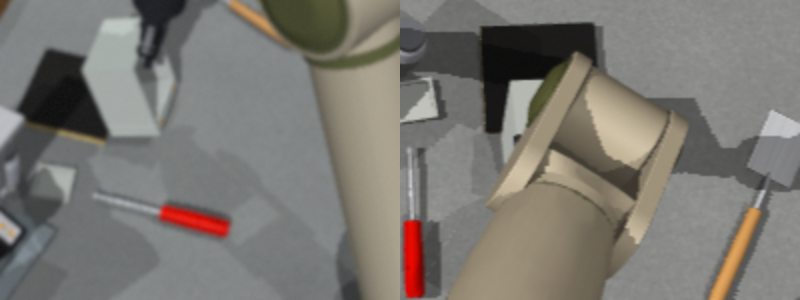

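The side view shows the housing leaning with its heel at the board edge, so the tip is working. I'll continue.

>>> move_arm:
  deltas:
    - [0.7,0,-0.1,0,0,0]
    - [0.7,0,-0.1,0,0,0]
    - [0.7,0,-0.1,0,0,0]
    - [0.7,0,-0.1,0,0,0]
    - [0.7,0,-0.1,0,0,0]
    - [0.7,0,-0.1,0,0,0]
    - [0.5,0,0,0,0,0]
    - [0.5,0,0,0,0,0]
    - [0.5,0,0,0,0,0]
    - [0,0,0,0,0,0]

```text
time_s: 12.85
eef_pos: [600.3, -172.5, 125.3]
ee_rot: [-0.005, 0.999, 0.031, 0.032]
force: [-0.1, -1.0, -0.2]
grip_width: 0.004
```

```bash
python3 hs.py 7
```

```text
[ 600.31468641 -172.49061747  125.29675179] [-0.09315808 -0.99430827 -0.24127283] 12.85 [-0.48  0.59  1.36  0.05  1.13  1.01]Traceback (most recent call last):
  File "hs.py", line 10, in <module>
    cs,_=cv2.findContours(m,0,1);c=max(cs,key=cv2.contourArea);print(cv2.contourArea(c))
                                   ~~~^^^^^^^^^^^^^^^^^^^^^^^^
ValueError: max() iterable argument is empty
```

View pics/m7.png

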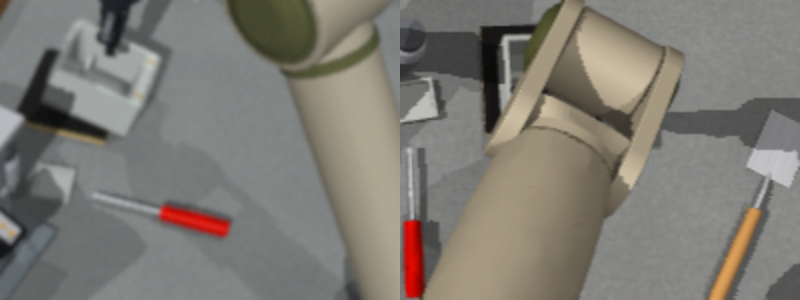

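The housing now lies open side up on the board in the side view. I'll lift and move toward the stand, then measure both.

```bash
python3 - <<'E'
from h import *
a=plan([580,-172,265],tool(2.8,0),4)
a=plan([545,180,265],toolb(-10,0),20,start=a)
a=plan([575,182,226],toolb(-10,30),6,start=a)
E
```

```text
[[-0.27, -0.07, -3.52, -0.1, -0.9, 0.2], [-0.32, -0.07, -3.51, -0.2, -0.9, 0.2], [-0.38, -0.05, -3.51, -0.1, -1.0, 0.2], [-0.44, -0.05, -3.5, -0.1, -0.9, 0.2]]
end [ 580. -172.  265.]
[[-0.09, -1.77, 0.0, -0.0, -0.0, -8.4], [0.17, -1.76, 0.0, -0.0, -0.0, -8.3], [0.42, -1.71, 0.0, -0.0, -0.0, -8.4], [0.67, -1.64, 0.0, -0.0, -0.0, -8.3], [0.89, -1.53, 0.0, -0.0, -0.0, -8.4], [1.11, -1.37, 0.0, -0.0, -0.0, -8.4], [1.3, -1.2, 0.0, -0.0, -0.0, -8.3], [1.46, -1.0, 0.0, -0.0, -0.0, -8.4], [1.59, -0.78, 0.0, -0.0, -0.0, -8.4], [1.69, -0.53, 0.0, 0.0, -0.0, -8.3]]
[[1.74, -0.29, 0.0, 0.0, -0.0, -8.4], [1.77, -0.03, 0.0, 0.0, -0.0, -8.3], [1.75, 0.23, 0.01, 0.0, -0.0, -8.4], [1.71, 0.48, -0.0, 0.0, -0.0, -8.4], [1.61, 0.73, -0.0, 0.0, -0.0, -8.3], [1.49, 0.95, -0.0, 0.0, -0.0, -8.4], [1.34, 1.15, -0.0, 0.0, -0.0, -8.4], [1.15, 1.34, -0.0, 0.0, -0.0, -8.3], [0.95, 1.5, -0.0, 0.0, -0.0, -8.4], [0.72, 1.61, -0.0, 0.0, -0.0, -8.3]]
end [545. 180. 265.]
[[-0.49, 0.12, 0.65, -0.0, -5.0, -0.0], [-0.42, 0.12, 0.69, -0.0, -5.0, -0.0], [-0.37, 0.12, 0.72, -0.0, -5.0, -0.0], [-0.3, 0.12, 0.76, -0.0, -5.0, -0.0], [-0.24, 0.12, 0.77, -0.0, -5.0, -0.0], [-0.16, 0.12, 0.8, -0.0, -5.0, -0.0]]
end [575. 182. 226.]
```

>>> move_arm:
  deltas:
    - [-0.3,0,-3.5,0,-0.9,0.2]
    - [-0.3,0,-3.5,0,-0.9,0.2]
    - [-0.4,0,-3.5,0,-0.9,0.2]
    - [-0.4,0,-3.5,0,-0.9,0.2]
    - [-0.1,-1.75,0,0,0,-8.35]
    - [0.2,-1.75,0,0,0,-8.35]
    - [0.4,-1.7,0,0,0,-8.35]
    - [0.65,-1.65,0,0,0,-8.35]
    - [0.9,-1.5,0,0,0,-8.35]
    - [1.1,-1.4,0,0,0,-8.35]
  grip: 7

```text
time_s: 13.95
eef_pos: [569.2, -69.1, 265.7]
ee_rot: [-0.004, 0.894, 0.448, 0.003]
force: [0.2, 0.0, 0.9]
grip_width: 0.818
```

>>> move_arm:
  deltas:
    - [1.3,-1.2,0,0,0,-8.35]
    - [1.45,-1.0,0,0,0,-8.35]
    - [1.6,-0.8,0,0,0,-8.35]
    - [1.7,-0.5,0,0,0,-8.35]
    - [1.75,-0.3,0,0,0,-8.35]
    - [1.75,0,0,0,0,-8.35]
    - [1.75,0.2,0,0,0,-8.35]
    - [1.7,0.5,0,0,0,-8.35]
    - [1.6,0.75,0,0,0,-8.35]
    - [1.5,0.95,0,0,0,-8.35]

```text
time_s: 14.95
eef_pos: [552.6, 106.9, 267.2]
ee_rot: [-0.001, 0.369, 0.929, 0.004]
force: [0.6, -0.1, -0.5]
grip_width: 0.817
```

```bash
python3 - <<'E'
from h import *
p,r=pose();s=ctrl.sense();print(p,r.as_matrix().round(3),s['time_s'],s['joints'].round(2))
for n in('side','top','wrist'): snap(n,n+'8')
a=load('side8')[0][110:290,200:440];b=load('top8')[0][120:300,190:430]
cv2.imwrite('pics/m8.png',np.vstack([np.hstack([cv2.resize(a,(400,300)),cv2.resize(b,(400,300))]),np.hstack([cv2.resize(load('wrist8')[0],(400,300)),cv2.resize(load('top8')[0],(400,300))])]))
a=plan([545,180,255],toolb(-10,0),4)
a=plan([575,182,226],toolb(-10,30),6,start=a)
E
```

```text
[552.62892931 106.94870826 267.21187938] [[-0.728  0.686  0.001]
 [ 0.686  0.728  0.009]
 [ 0.005  0.007 -1.   ]] 14.95 [-0.02  0.37  1.32  0.01  1.45 -0.84]
[[1.4, 1.19, 0.32, 0.1, -0.0, -8.4], [1.22, 1.38, 0.32, 0.2, -0.1, -8.4], [0.99, 1.55, 0.31, 0.1, -0.0, -8.5], [0.76, 1.67, 0.31, 0.1, -0.1, -8.4]]
end [545.  179.9 255. ]
[[-0.49, 0.12, 0.48, 0.0, -5.0, 0.0], [-0.44, 0.12, 0.53, 0.0, -5.0, 0.0], [-0.39, 0.12, 0.56, 0.0, -5.0, 0.0], [-0.35, 0.12, 0.59, 0.0, -5.0, 0.0], [-0.29, 0.12, 0.62, 0.0, -5.0, 0.0], [-0.23, 0.12, 0.65, 0.0, -5.0, 0.0]]
end [575.  182.  225.9]
```

View pics/m8.png

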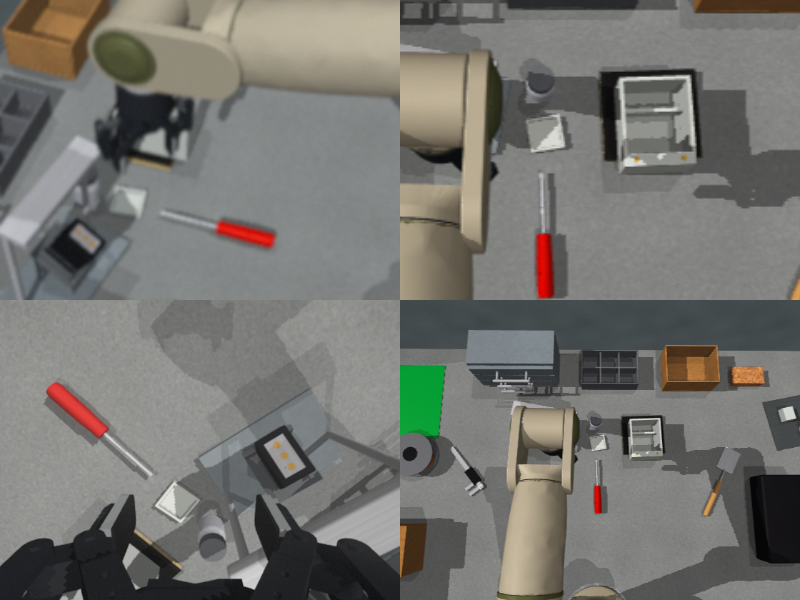

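The top view shows the housing flat on its back on the board, bay open. The wrist view shows the module's contact end at about (283,452) in the mosaic. I'll move on to the pre-grasp pose.

>>> move_arm:
  deltas:
    - [1.4,1.2,0.3,0,0,-8.4]
    - [1.2,1.4,0.3,0.2,0,-8.4]
    - [1.0,1.55,0.3,0,0,-8.4]
    - [0.75,1.65,0.3,0,0,-8.4]
    - [-0.5,0.1,0.5,0,-5,0]
    - [-0.45,0.1,0.55,0,-5,0]
    - [-0.4,0.1,0.55,0,-5,0]
    - [-0.35,0.1,0.6,0,-5,0]
    - [-0.3,0.1,0.6,0,-5,0]
    - [-0.25,0.1,0.65,0,-5,0]

```text
time_s: 16.1
eef_pos: [576.1, 179.5, 226.8]
ee_rot: [0.259, 0.087, 0.962, -0.02]
force: [-0.3, -0.2, -0.4]
grip_width: 0.818
```

```bash
python3 - <<'E'
from h import *
p,r=pose();s=ctrl.sense();print(p,r.as_matrix().round(3),s['time_s'],s['joints'].round(2))
snap('wrist','wrist9');snap('side','side9')
a=load('wrist9')[0];cv2.imwrite('pics/w9.png',cv2.resize(a,(784,588)))
b=load('wrist8')[0][150:300,250:500];cv2.imwrite('pics/w8z.png',cv2.resize(b,None,fx=3.2,fy=3.2,interpolation=2))
E
```

```text
[576.14356125 179.49552914 226.81622923] [[-0.85   0.178  0.495]
 [ 0.157  0.984 -0.083]
 [-0.502  0.008 -0.865]] 16.1 [ 0.18  0.28  1.65 -0.26  0.73 -1.06]
```

View pics/w9.png

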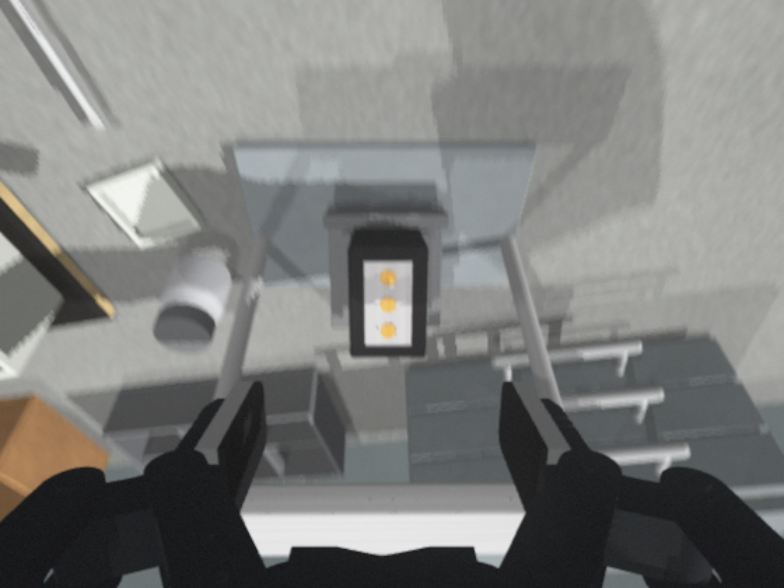

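View pics/w8z.png

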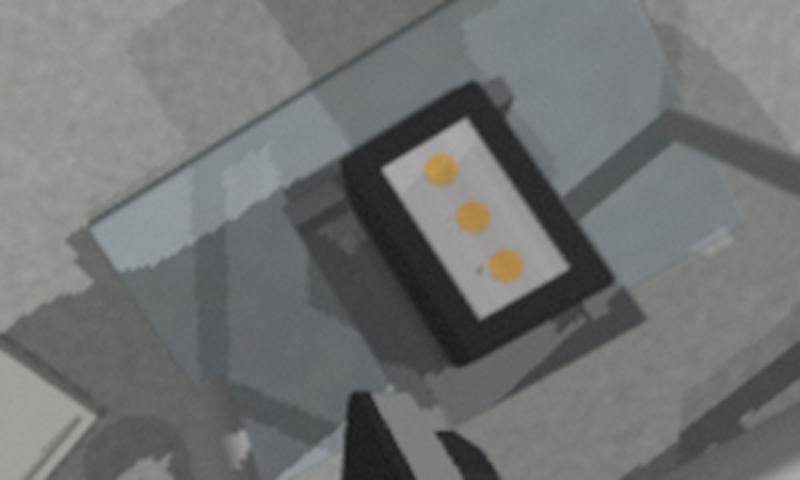

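The wrist view is well aligned: contacts at (388,278), (388,304) and (388,331), with the module face running from 349 to 427 in x. I'll triangulate the contacts from two wrist positions.

```bash
python3 - <<'E'
from h import *
def blobs(f,x0,y0,x1,y1):
    a=load(f)[0];h=cv2.cvtColor(a,cv2.COLOR_BGR2HSV);m=cv2.inRange(h,(8,110,120),(30,255,255))
    M=np.zeros_like(m);M[y0:y1,x0:x1]=m[y0:y1,x0:x1]
    n,_,st,c=cv2.connectedComponentsWithStats(M);o=sorted([tuple(c[i]) for i in range(1,n) if st[i,4]>8],key=lambda q:q[1]);return o
b8=blobs('wrist8',340,170,460,270);b9=blobs('wrist9',240,180,310,250);bt=blobs('top0',190,170,220,205);bs=blobs('side0',230,235,270,270)
print(b8,b9,bt,bs)
for i in range(3):
    print(tri(('wrist8',b8[i]),('wrist9',b9[i])), end=' ')
    if len(bt)==3: print(tri(('wrist8',b8[i]),('wrist9',b9[i]),('top0',bt[2-i])))
X=[tri(('wrist8',b8[i]),('wrist9',b9[i]))[0] for i in range(3)]
d=X[2]-X[0];print(d,np.linalg.norm(d),np.degrees(np.arctan2(d[1],d[0])),np.degrees(np.arctan2(d[2],np.hypot(d[0],d[1]))))
# module top face corners in w9 (784/560=1.4)
P,rr=pose()
C=X[1];n=np.array([-.5*np.cos(np.radians(-10)),-.5*np.sin(np.radians(-10)),.866])
def onplane(f,uv):
    o,r=ray(f,uv);return o+r*(n@(C-o))/(n@r)
for uv in((349,250),(427,250),(350,355),(426,355)):
    q=onplane('wrist9',(uv[0]/1.4,uv[1]/1.4));print(q.round(1),rr.inv().apply(q-P).round(1))
print('C tool',rr.inv().apply(C-P))
E
```

```text
[(np.float64(387.3636363636364), np.float64(202.5)), (np.float64(397.4925373134328), np.float64(217.38805970149255)), (np.float64(407.69444444444446), np.float64(232.75))] [(np.float64(276.7027027027027), np.float64(198.09459459459458)), (np.float64(276.67123287671234), np.float64(217.04109589041096)), (np.float64(276.72727272727275), np.float64(235.75757575757575))] [] []
(array([614.9951727 , 175.39834777, 133.72685276]), [np.float64(0.5138669144497043), np.float64(0.5138669144497325)]) (array([627.24314394, 173.24196787, 140.06017986]), [np.float64(0.44631304988438814), np.float64(0.44631304988442816)]) (array([639.28030139, 171.03539561, 146.94666154]), [np.float64(0.5233086841267591), np.float64(0.5233086841267893)]) [24.28512869 -4.36295216 13.21980878] 27.992251985116802 -10.184842718107825 28.18153453659743
[600.7 159.6 126.3] [ 23.7 -15.8 100.2]
[607.5 196.8 126.5] [ 23.6  22.1 100.3]
[647.6 150.4 153.9] [-31.5 -16.4 100. ]
[654.7 189.1 154.1] [-31.6  22.9 100.1]
C tool [ -3.68148629   2.41579965 100.15675028]
```

>>> move_arm:
  deltas:
    - [-0.1,0.1,1.5,0,0,0]
    - [-0.1,0.1,1.5,0,0,0]
    - [-0.1,0.07,1.5,0,0,0]
    - [-0.07,0,1.5,0,0,0]
    - [0,0,1.5,0,0,0]
    - [0,0,1.5,0,0,0]
    - [0,0,1.5,0,0,0]
    - [0,0,1.5,0,0,0]
    - [0,0,1.3,0,0,0]
    - [0,0,1.0,0,0,0]

```text
time_s: 17.2
eef_pos: [650.2, 170.6, 103.2]
ee_rot: [0.257, 0.085, 0.962, -0.02]
force: [-0.2, -0.6, -0.4]
grip_width: 0.822
```

```bash
python3 - <<'E'
from h import *
p,r=pose();s=ctrl.sense();print(p,r.inv().apply(np.array([627.2,173.2,140.1])-p),s['force'],s['time_s'],s['joints'].round(2))
snap('wrist','wrist10')
a=load('wrist10')[0];cv2.imwrite('pics/w10.png',a)
E
```

```text
[650.16067443 170.62110027 103.23640869] [  1.62424982  -1.25858519 -43.45739792] [-0.23231271 -0.58092367 -0.38537291] 17.2 [ 0.14  0.56  1.58 -0.31  0.52 -1.02]
```

View pics/w10.png

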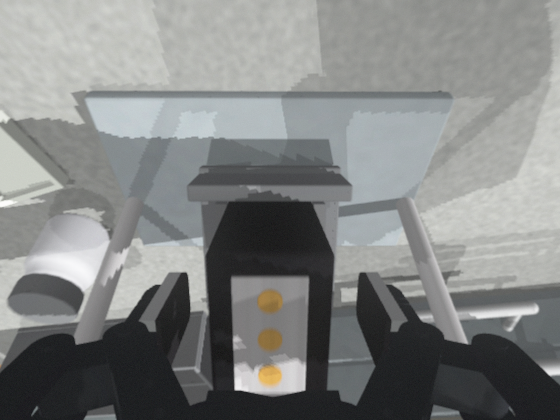

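The module (contacts at x≈270) is centred between the pads (188 and 357). I'll close the gripper.

>>> move_arm:
  deltas:
    - [0,0,0,0,0,0]
    - [0,0,0,0,0,0]
    - [0,0,0,0,0,0]
    - [0,0,0,0,0,0]
    - [0,0,0,0,0,0]
    - [0,0,0,0,0,0]
    - [0,0,0,0,0,0]
    - [0,0,0,0,0,0]
    - [0,0,0,0,0,0]
    - [0,0,0,0,0,0]
  grip: 2
  newtons: 60

```text
time_s: 18.25
eef_pos: [649.9, 170.9, 105.2]
ee_rot: [0.258, 0.085, 0.962, -0.02]
force: [-4.2, -1.5, 5.3]
grip_width: 0.461
```

```bash
python3 - <<'E'
from h import *
p,r=pose();s=ctrl.sense();print(p,s['force'],s['time_s'],s['grip_width'])
# housing from top8
a=load('top8')[0][140:230,300:400];cv2.imwrite('pics/h8.png',cv2.resize(a,None,fx=7,fy=6,interpolation=2))
a=load('side9')[0][140:240,250:400];cv2.imwrite('pics/hs9.png',cv2.resize(a,None,fx=5,fy=5,interpolation=2))
E
```

```text
[649.89344286 170.88931412 105.1992809 ] [-4.18771825 -1.45879423  5.27227956] 18.25 0.46083329603490486
```

View pics/h8.png

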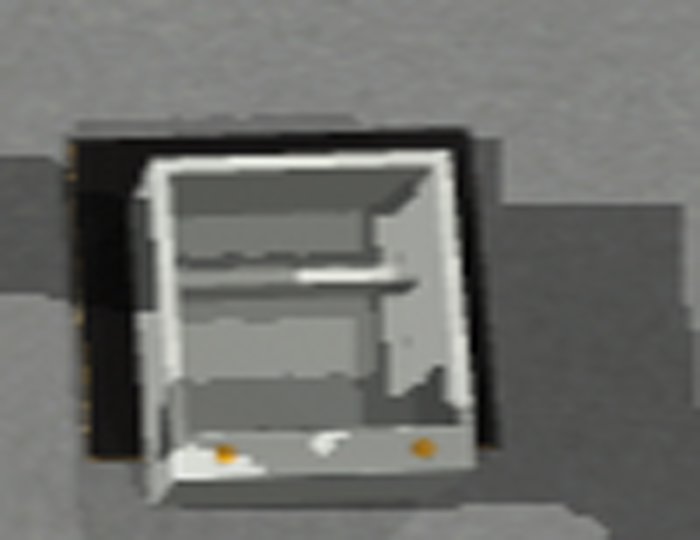

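View pics/hs9.png

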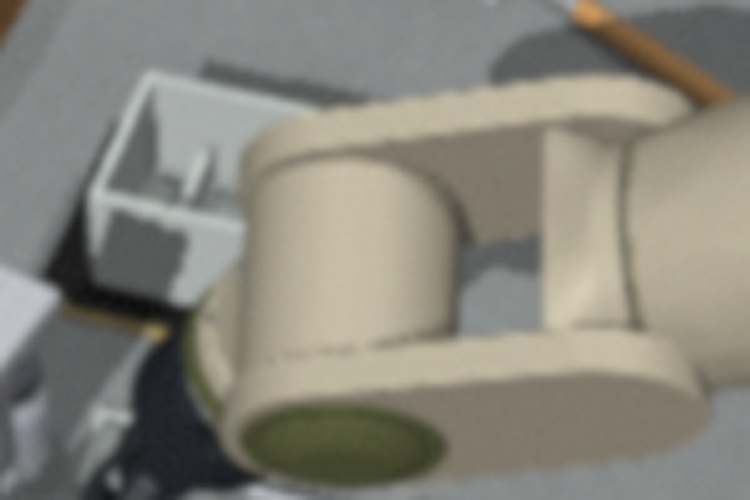

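The grip holds at 39 mm. The top view shows the housing rim corners at zoom (150,160), (452,150), (475,468) and (165,483). The side view shows the far rim corners at (155,72) and (92,197).

```bash
cat > hb.py <<'E'
from h import *
t=lambda x,y:(300+x/7,140+y/6)
s=lambda x,y:(250+x/5,140+y/5)
E
python3 - <<'E'
from hb import *
print('FR',tri(('top8',t(452,150)),('side9',s(155,72))),'FL',tri(('top8',t(150,160)),('side9',s(92,197))))
c=[onz('top8',t(*q),92) for q in((150,160),(452,150),(475,468),(165,483))]
FL,FR,NR,NL=c;print(np.round(c,1))
print('len',np.linalg.norm(FL-NL),np.linalg.norm(FR-NR),'wid',np.linalg.norm(FL-FR),np.linalg.norm(NL-NR))
z=(FL+FR-NL-NR);z/=np.linalg.norm(z);yaw=np.degrees(np.arctan2(z[1],z[0]));ctr=sum(c)/4
far=(FL+FR)/2; print('yaw',yaw,'mid',ctr,'bay from centre',ctr+z*(57-70),'bay from far',far-z*(140-57))
r=onz('top8',t(290,275),92-45);print('rib top mid',r, 'rib->bay', r-z*40)
# ---- lift plan
p,r0=pose();u=-r0.apply([0,0,1]);print(u,p)
E
```

```text
FR (array([ 703.49368219, -232.99153241,   85.8070284 ]), [np.float64(3.1453184750321093), np.float64(3.145318475032062)]) FL (array([ 700.09939262, -120.34264467,   85.59558084]), [np.float64(1.8074253273849041), np.float64(1.807425327384987)])
[[ 700.1 -119.5   92. ]
 [ 704.9 -231.4   92. ]
 [ 565.7 -234.7   92. ]
 [ 559.2 -122.3   92. ]]
len 140.89712729018768 139.20422808503494 wid 112.09803964304358 112.58858134460266
yaw 1.2302873730035342 mid [ 632.46702862 -176.95452413   92.        ] bay from centre [ 619.47002547 -177.23364603   92.        ] bay from far [ 619.49527146 -177.23310385   92.        ]
rib top mid [ 660.47050865 -177.28071018   47.        ] rib->bay [ 620.47972972 -178.13954679   47.        ]
[-0.49281294  0.08187095  0.8662751 ] [649.89344286 170.88931412 105.1992809 ]
```

>>> move_arm:
  deltas:
    - [0,0,-0.5,0,0,0]
    - [0,0,-1.0,0,0,0]
    - [0,0,-1.5,0,0,0]
    - [0,0,-1.5,0,0,0]
    - [0,0,-1.5,0,0,0]
    - [0,0,-1.5,0,0,0]
    - [0,0,-1.8,0,0,0]
    - [0,0,-1.8,0,0,0]
    - [0,0,-1.8,0,0,0]
    - [0,0,-1.5,0,0,0]

```text
time_s: 19.25
eef_pos: [578.0, 182.8, 230.6]
ee_rot: [0.257, 0.085, 0.962, -0.02]
force: [1.2, -0.1, -3.0]
grip_width: 0.465
```

```bash
python3 - <<'E'
from h import *
p,r=pose();s=ctrl.sense();print(p,s['force'],s['time_s'],s['grip_width'])
snap('wrist','wrist11');snap('side','side11')
a=cv2.resize(load('wrist11')[0],(400,300));b=cv2.resize(load('side11')[0],(400,300));cv2.imwrite('pics/m11.png',np.hstack([a,b]))
f='wrist11';im=load(f)[0];h=cv2.cvtColor(im,cv2.COLOR_BGR2HSV);m=cv2.inRange(h,(8,110,120),(30,255,255));m[:,:200]=0;m[:,340:]=0;m[:250]=0
n,_,st,c=cv2.connectedComponentsWithStats(m);print([(tuple(c[i].round(1)),st[i,4]) for i in range(1,n) if st[i,4]>8])
a=plan([565,180,250],toolb(-10,0),6)
a=plan([620,-177,225],toolb(2.2,0),14,start=a)
E
```

```text
[578.04690213 182.78513209 230.60199879] [ 1.24426543 -0.08255098 -3.01201931] 19.25 0.46503153668203023
[((np.float64(273.3), np.float64(298.3)), np.int32(447)), ((np.float64(273.3), np.float64(336.7)), np.int32(407)), ((np.float64(273.3), np.float64(372.4)), np.int32(368))]
[[0.03, -0.09, -0.37, 0.1, 5.0, -0.0], [0.07, -0.09, -0.37, 0.0, 5.0, -0.0], [0.1, -0.08, -0.37, 0.1, 5.0, -0.1], [0.13, -0.09, -0.35, 0.1, 5.1, 0.0], [0.16, -0.09, -0.34, 0.0, 5.0, 0.0], [0.19, -0.09, -0.32, 0.1, 5.0, -0.0]]
end [565. 180. 250.]
[[-0.83, -2.44, 0.18, -0.0, -0.0, -0.9], [-0.79, -2.46, 0.18, -0.0, -0.0, -0.8], [-0.76, -2.47, 0.18, -0.0, -0.0, -0.9], [-0.72, -2.47, 0.18, -0.0, -0.0, -0.9], [-0.68, -2.49, 0.17, -0.0, -0.0, -0.9], [-0.64, -2.5, 0.18, -0.0, -0.0, -0.8], [-0.6, -2.51, 0.18, -0.0, -0.0, -0.9], [-0.57, -2.52, 0.18, -0.0, -0.0, -0.9], [-0.53, -2.52, 0.18, -0.0, -0.0, -0.8], [-0.49, -2.54, 0.18, -0.0, -0.0, -0.9]]
[[-0.45, -2.54, 0.18, -0.0, -0.0, -0.9], [-0.41, -2.54, 0.18, -0.0, -0.0, -0.9], [-0.37, -2.56, 0.17, -0.0, -0.0, -0.8], [-0.34, -2.56, 0.18, -0.0, -0.0, -0.9]]
end [ 620. -177.  225.]
```

View pics/m11.png

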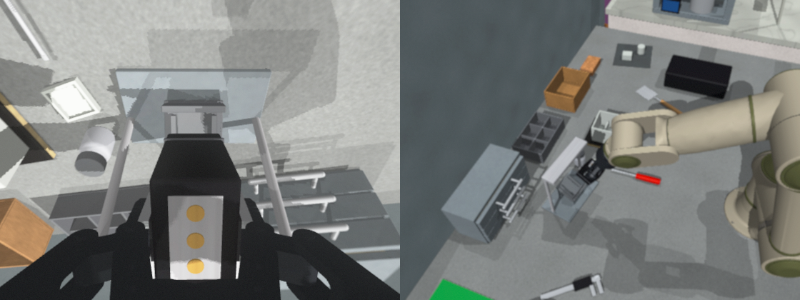

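The module hangs straight in the jaws (wrist view, contacts at (195,213), (195,240) and (195,266)) and is clear of the stand. I'll turn it upright and carry it over.

>>> move_arm:
  deltas:
    - [0,-0.1,-0.4,0,5,0]
    - [0.1,-0.1,-0.4,0,5,0]
    - [0.1,-0.1,-0.4,0,5,0]
    - [0.1,-0.1,-0.35,0,5,0]
    - [0.15,-0.1,-0.35,0,5,0]
    - [0.2,-0.1,-0.3,0,5,0]
    - [-0.4,-1.2,0,0,0,-0.9]
    - [-0.8,-2.4,0.1,0,0,-0.9]
    - [-0.8,-2.5,0.2,0,0,-0.9]
    - [-0.7,-2.5,0.2,0,0,-0.9]

```text
time_s: 20.35
eef_pos: [579.2, 88.7, 242.0]
ee_rot: [-0.001, 0.056, 0.998, 0.003]
force: [0.6, -0.4, -2.5]
grip_width: 0.463
```

>>> move_arm:
  deltas:
    - [-0.7,-2.5,0.2,0,0,-0.9]
    - [-0.65,-2.5,0.2,0,0,-0.9]
    - [-0.6,-2.5,0.2,0,0,-0.9]
    - [-0.55,-2.5,0.2,0,0,-0.9]
    - [-0.5,-2.5,0.2,0,0,-0.9]
    - [-0.5,-2.5,0.2,0,0,-0.9]
    - [-0.45,-2.5,0.2,0,0,-0.9]
    - [-0.4,-2.5,0.2,0,0,-0.9]
    - [-0.4,-2.5,0.2,0,0,-0.9]
    - [-0.2,-1.2,0,0,0,-0.9]

```text
time_s: 21.35
eef_pos: [617.5, -151.5, 222.0]
ee_rot: [-0.001, -0.022, 1.0, 0.003]
force: [0.1, -0.2, -3.4]
grip_width: 0.463
```

```bash
python3 - <<'E'
from h import *
from scipy.optimize import least_squares
p,r=pose();s=ctrl.sense();print(p,r.as_matrix().round(3),s['time_s'],s['joints'].round(2))
for n in('side','top','wrist'): snap(n,n+'12')
f='wrist12';im=load(f)[0];h=cv2.cvtColor(im,cv2.COLOR_BGR2HSV);m=cv2.inRange(h,(8,110,120),(30,255,255));m[:,:200]=0;m[:,340:]=0;m[:250]=0
n,_,st,c=cv2.connectedComponentsWithStats(m);uv=np.array(sorted([tuple(c[i]) for i in range(1,n) if st[i,4]>100],key=lambda q:q[1]));print(uv.round(1))
def res(v):
    o=[]
    for k in range(3):
        d=(1-k)*14.0;o+=list(proj(f,p+r.apply([v[0]+d*np.cos(v[3]),v[1],v[2]+d*np.sin(v[3])]))-uv[k])
    return o
q=least_squares(res,[0,0,-42,0]);print('contact centre in tool',q.x,q.cost)
q2=least_squares(lambda v:res([*v,0]),[0,0,-42]);print(q2.x,q2.cost)
a=load('side12')[0][110:290,200:440];b=load('top12')[0][120:300,190:430]
cv2.imwrite('pics/m12.png',np.vstack([np.hstack([cv2.resize(a,(400,300)),cv2.resize(b,(400,300))]),np.hstack([cv2.resize(load('wrist12')[0],(400,300))]*2)]))
a=load('side12')[0][120:250,250:400];cv2.imwrite('pics/s12.png',cv2.resize(a,None,fx=5,fy=4.6,interpolation=2))
E
```

```text
[ 617.52481901 -151.54894998  221.96657687] [[-0.999 -0.043 -0.002]
 [-0.043  0.999  0.006]
 [ 0.002  0.006 -1.   ]] 21.35 [-0.43  0.57  1.14  0.    1.44 -2.04]
[[273.4 298.4]
 [273.2 336.6]
 [273.2 372.7]]
contact centre in tool [ -0.18290231   0.67541028 -37.90598663   0.05422626] 0.010822700519148264
[  2.41624472   0.67475482 -41.62817764] 0.03512944773516488
```

View pics/m12.png

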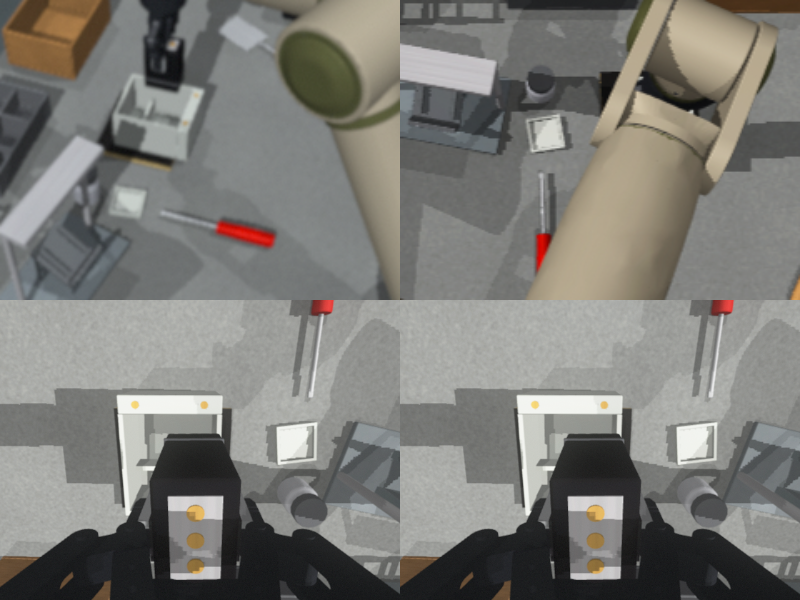

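View pics/s12.png

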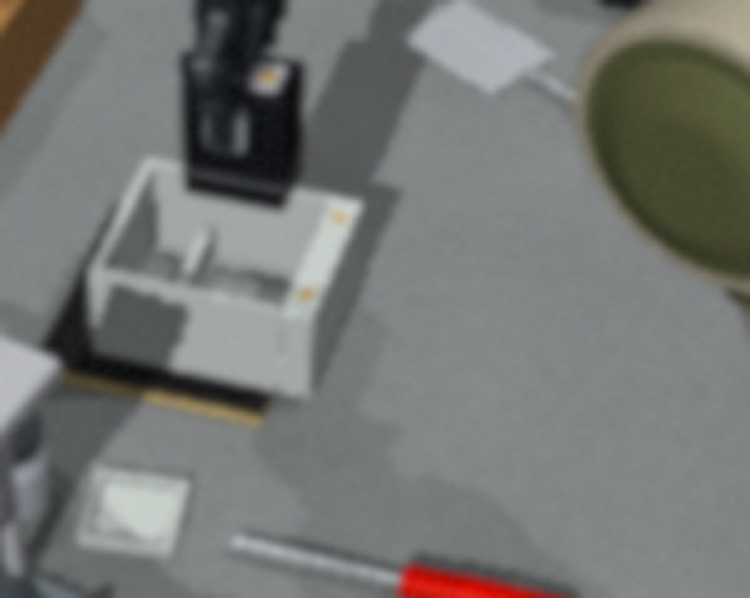

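The mosaic shows the module hanging upright near the bay. The side view shows the housing rim corners at (92,268), (150,160), (362,202) and (310,315). In the wrist view the foot end's near edge runs from (118,395) to (222,396). I'll cross-check the bay position.

```bash
python3 - <<'E'
from h import *
s=lambda x,y:(250+x/5,120+y/4.6)
w=lambda x,y:(x*1.4,(y-300)*1.4)
c=[onz('side12',s(*q),92) for q in((92,268),(150,160),(362,202),(310,315))];print(np.round(c,1))
nl,nr=onz('wrist12',w(222,396),92),onz('wrist12',w(118,396),92);print(nl,nr,(nl+nr)/2)
z=(c[0]+c[1]-c[2]-c[3]);z/=np.linalg.norm(z);print(np.degrees(np.arctan2(z[1],z[0])),'bay side',sum(c)/4-13*z,'bay wrist',(nl+nr)/2+57*np.array([.999,.035,0]))
print('tri NL',tri(('side12',s(310,315)),('wrist12',w(222,396))),'NR',tri(('side12',s(362,202)),('wrist12',w(118,396))))
a=load('side12')[0]
# foot of module lower edge in side: near-left (187,190), near-right(285,205)
p,r=pose()
for X in([30+1,-20,49],[-30+1,-20,49]): print('foot pred',proj('side12',p+r.apply(X)), 'seen',s(285,205),s(187,190))
E
```

```text
[[ 697.4 -119.    92. ]
 [ 700.1 -224.    92. ]
 [ 563.4 -230.    92. ]
 [ 561.5 -123.7   92. ]]
[ 563.10121694 -124.69711531   92.        ] [ 567.63748425 -231.6689956    92.        ] [ 565.3693506  -178.18305546   92.        ]
2.250089305510223 bay side [ 617.63317649 -174.70378318   92.        ] bay wrist [ 622.3123506  -176.18805546   92.        ]
tri NL (array([ 562.52083299, -124.69799049,   90.80489877]), [np.float64(0.6773172404349503), np.float64(0.6773172404348289)]) NR (array([ 566.17957078, -233.17615948,   88.22798271]), [np.float64(1.8477469449458945), np.float64(1.8477469449456796)])
foot pred [309.39454256 155.83406451] seen (307.0, 164.56521739130434) (287.4, 161.30434782608697)
foot pred [289.49396953 151.60573408] seen (307.0, 164.56521739130434) (287.4, 161.30434782608697)
```

```bash
python3 - <<'E'
from h import *
s=lambda x,y:(250+x/5,120+y/4.6)
p=np.array([617.5,-151.5,222.0]);_,r=pose()
for X in([31,20.7,49],[-29,20.7,49]): print('foot pred',proj('side12',p+r.apply(X)), 'seen',s(285,207),s(187,190))
for X in([31,20.7,49],[31,-19.3,49]): print('wrist pred',proj('wrist12',p+r.apply(X)),'seen',(227*1.4,134*1.4),(165*1.4,134*1.4))
a=plan([621.5,-177,165],toolb(2.3,0),5)
a=plan([621.5,-177,85],toolb(2.3,0),5,start=a)
E
```

```text
foot pred [305.58324244 165.1845599 ] seen (307.0, 165.0) (287.4, 161.30434782608697)
foot pred [285.39050469 160.80298668] seen (307.0, 165.0) (287.4, 161.30434782608697)
wrist pred [310.44320323 188.13587353] seen (317.79999999999995, 187.6) (230.99999999999997, 187.6)
wrist pred [236.33949411 188.14824305] seen (317.79999999999995, 187.6) (230.99999999999997, 187.6)
[[-0.06, -0.56, 1.15, 0.1, -0.0, 0.0], [-0.06, -0.55, 1.14, 0.1, -0.0, 0.1], [-0.05, -0.55, 1.15, 0.0, -0.0, 0.0], [-0.06, -0.56, 1.15, 0.1, -0.1, 0.0], [-0.06, -0.55, 1.15, 0.1, 0.0, 0.1]]
end [ 621.5 -177.   165. ]
[[0.0, 0.0, 1.6, -0.0, 0.0, -0.0], [0.0, 0.0, 1.6, -0.0, 0.0, -0.0], [0.0, 0.0, 1.6, -0.0, 0.0, -0.0], [0.0, 0.01, 1.6, -0.0, 0.0, -0.0], [0.0, -0.0, 1.6, -0.0, 0.0, -0.0]]
end [ 621.5 -177.    85. ]
```

The foot geometry agrees, with the foot about 49 mm beyond the TCP. Now I'll go over the bay and down.

>>> move_arm:
  deltas:
    - [-0.05,-0.55,1.0,0.1,0,0]
    - [-0.05,-0.55,1.0,0.1,0,0]
    - [-0.05,-0.55,1.0,0,0,0]
    - [-0.05,-0.55,1.0,0.1,0,0]
    - [-0.05,-0.35,1.0,0,0,0]
    - [0,0,1.0,0,0,0]
    - [0,0,1.0,0,0,0]
    - [0,0,0.5,0,0,0]
    - [0,0,0.2,0,0,0]
    - [0,0,0,0,0,0]

```text
time_s: 22.5
eef_pos: [621.2, -174.4, 146.4]
ee_rot: [-0.0, -0.022, 1.0, 0.0]
force: [-0.3, 0.3, -2.8]
grip_width: 0.463
```

```bash
python3 - <<'E'
from h import *
p,r=pose();s=ctrl.sense();print(p,r.as_matrix().round(3),s['force'],s['time_s'])
for n in('side','wrist'): snap(n,n+'13')
a=load('side13')[0][120:250,250:400];cv2.imwrite('pics/m13.png',np.hstack([cv2.resize(a,(400,350)),cv2.resize(load('wrist13')[0],(400,350))]))
E
```

```text
[ 621.239103   -174.36102817  146.41706922] [[-0.999 -0.045 -0.   ]
 [-0.045  0.999  0.001]
 [ 0.     0.001 -1.   ]] [-0.31167838  0.33236289 -2.83086021] 22.5
```

View pics/m13.png

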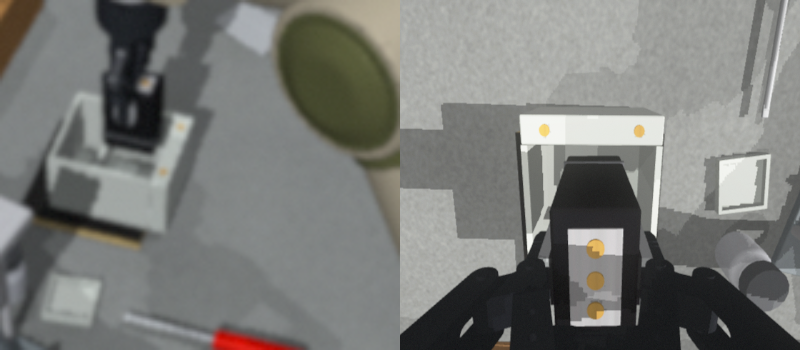

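The module foot is just above the bay and centred: foot inner edge at row 145, module edge at row 160, side gaps about equal. Going down.

>>> move_arm:
  deltas:
    - [0.1,0,1.2,0,0,0]
    - [0.1,0,1.2,0,0,0]
    - [0,0,1.2,0,0,0]
    - [0,0,1.2,0,0,0]
    - [0,0,1.0,0,0,0]
    - [0,0,0.8,0,0,0]
    - [0,0,0.4,0,0,0]
    - [0,0,0.2,0,0,0]
    - [0,0,0.1,0,0,0]
    - [0,0,0,0,0,0]

```text
time_s: 23.6
eef_pos: [619.3, -174.6, 73.7]
ee_rot: [0.0, -0.022, 1.0, 0.0]
force: [-0.1, -0.6, -3.7]
grip_width: 0.465
```

>>> move_arm:
  deltas:
    - [0,0,0.1,0,0,0]
    - [0,0,0.1,0,0,0]
    - [0,0,0.1,0,0,0]
    - [0,0,0.1,0,0,0]
    - [0,0,0.05,0,0,0]
    - [0,0,0.05,0,0,0]
    - [0,0,0.05,0,0,0]
    - [0,0,0.05,0,0,0]
    - [0,0,0,0,0,0]
    - [0,0,0,0,0,0]

```text
time_s: 24.6
eef_pos: [619.2, -174.5, 67.4]
ee_rot: [-0.0, -0.022, 1.0, 0.0]
force: [0.8, 0.0, -2.4]
grip_width: 0.453
```

>>> move_arm:
  deltas:
    - [0,0,0.05,0,0,0]
    - [0,0,0.05,0,0,0]
    - [0,0,0.05,0,0,0]
    - [0,0,0.05,0,0,0]
    - [0,0,0,0,0,0]
    - [0,0,0,0,0,0]
    - [0,0,0,0,0,0]
    - [0,0,0,0,0,0]
    - [0,0,0,0,0,0]
    - [0,0,0,0,0,0]

```text
time_s: 25.6
eef_pos: [619.4, -174.5, 66.7]
ee_rot: [0.0, -0.022, 1.0, 0.0]
force: [-4.2, 1.3, 8.0]
grip_width: 0.464
```

```bash
python3 - <<'E'
from h import *
p,r=pose();s=ctrl.sense();print(p,s['force'],s['time_s'])
for n in('side','wrist'): snap(n,n+'14')
a=load('side14')[0][120:250,250:400];cv2.imwrite('pics/m14.png',np.hstack([cv2.resize(a,(400,350)),cv2.resize(load('wrist14')[0],(400,350))]))
E
```

```text
[ 619.37650184 -174.54742542   66.67135422] [-4.18796103  1.29064277  8.01135139] 25.6
```

View pics/m14.png

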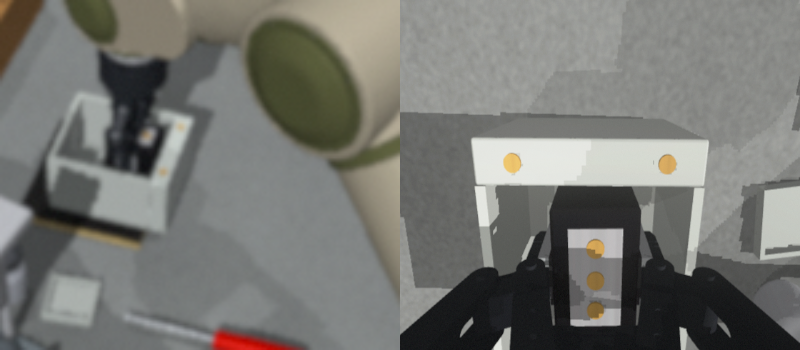

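The floor is reached at the predicted height (TCP z 66.7, +8 N), and the module stands inside the bay. I'll ease off and open a little.

>>> move_arm:
  deltas:
    - [0,0,-0.05,0,0,0]
    - [0,0,0,0,0,0]
    - [0,0,0,0,0,0]
    - [0,0,0,0,0,0]
    - [0,0,0,0,0,0]
    - [0,0,0,0,0,0]
    - [0,0,0,0,0,0]
    - [0,0,0,0,0,0]
    - [0,0,0,0,0,0]
    - [0,0,0,0,0,0]

```text
time_s: 26.7
eef_pos: [619.4, -174.5, 66.7]
ee_rot: [0.0, -0.022, 1.0, 0.0]
force: [-3.2, 0.3, 6.8]
grip_width: 0.459
```

>>> move_arm:
  deltas:
    - [0,0,0,0,0,0]
    - [0,0,0,0,0,0]
    - [0,0,0,0,0,0]
    - [0,0,0,0,0,0]
    - [0,0,0,0,0,0]
    - [0,0,0,0,0,0]
    - [0,0,0,0,0,0]
    - [0,0,0,0,0,0]
    - [0,0,0,0,0,0]
    - [0,0,0,0,0,0]
  grip: 5.4

```text
time_s: 27.7
eef_pos: [619.2, -174.5, 65.9]
ee_rot: [-0.0, -0.022, 1.0, 0.0]
force: [-0.2, -0.6, -0.1]
grip_width: 0.634
```

```bash
python3 - <<'E'
from h import *
p,r=pose();s=ctrl.sense();print(p,s['force'],s['time_s'],s['grip_width'])
snap('wrist','wrist15')
E
```

```text
[ 619.19439485 -174.46448871   65.90721489] [-0.15870053 -0.60760773 -0.07921296] 27.7 0.6340133023076179
```

View pics/wrist15.png

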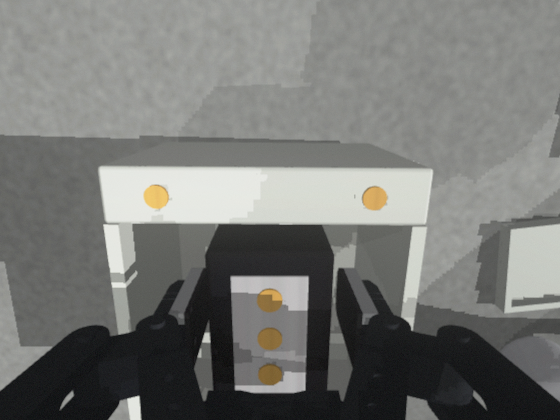

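The pads (205 and 338) are clear of the module (212 to 328) and the force is zero. Straight up and away.

>>> move_arm:
  deltas:
    - [0,0,-0.5,0,0,0]
    - [0,0,-1,0,0,0]
    - [0,0,-1.5,0,0,0]
    - [0,0,-2,0,0,0]
    - [0,0,-2,0,0,0]
    - [0,0,-2,0,0,0]
    - [0,0,-3,0,0,0]
    - [0,0,-3,0,0,0]
    - [0,0,-3,0,0,0]
    - [0,0,-3,0,0,0]

```text
time_s: 28.75
eef_pos: [619.0, -174.5, 278.9]
ee_rot: [0.001, -0.022, 1.0, -0.0]
force: [0.6, -1.2, 0.5]
grip_width: 0.628
```

>>> move_arm:
  deltas:
    - [3,0,0,0,0,0]
    - [3,0,0,0,0,0]
    - [3,0,0,0,0,0]
    - [3,0,0,0,0,0]
    - [3,0,0,0,0,0]
    - [2,0,0,0,0,0]
    - [0,0,0,0,0,0]
    - [0,0,0,0,0,0]
    - [0,0,0,0,0,0]
    - [0,0,0,0,0,0]

```text
time_s: 29.75
eef_pos: [449.9, -182.2, 276.0]
ee_rot: [-0.0, -0.023, 1.0, 0.0]
force: [-0.4, 1.1, -0.3]
grip_width: 0.633
```

```bash
python3 - <<'E'
from h import *
p,r=pose();s=ctrl.sense();print(p,s['force'],s['time_s'],s['grip_width'])
for n in('side','top','wrist'): snap(n,n+'16')
a=load('side16')[0][120:250,250:400];b=load('top16')[0][130:230,290:400]
cv2.imwrite('pics/m16.png',np.hstack([cv2.resize(a,(400,350),interpolation=2),cv2.resize(b,(400,364),interpolation=2)[:350]]))
cv2.imwrite('pics/m16b.png',np.hstack([cv2.resize(load('wrist16')[0],(400,300)),cv2.resize(load('top16')[0],(400,300))]))
E
```

```text
[ 449.92480223 -182.17132481  275.95709591] [-0.35639957  1.09143252 -0.26172926] 29.75 0.6332695262953689
```

View pics/m16.png

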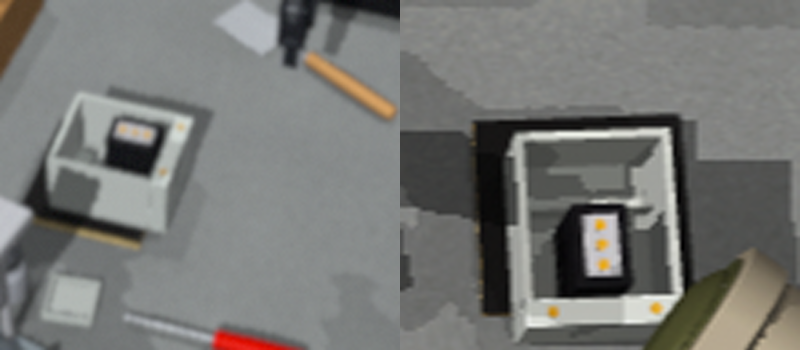

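View pics/m16b.png

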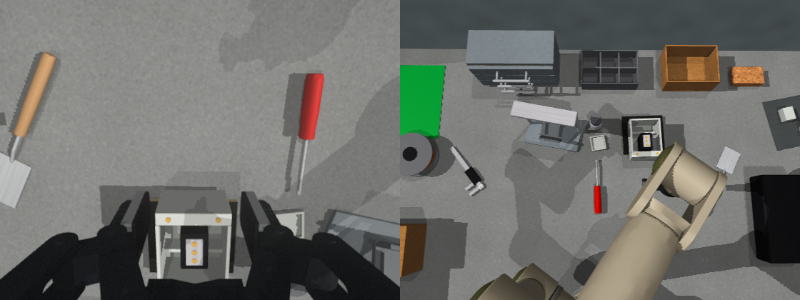

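The module stands in the larger compartment (top zoom: contacts at (600,225) to (603,265)). The housing lies flat and the other things look unmoved. One numeric check before handing in.

```bash
python3 - <<'E'
from h import *
def bl(f,box,t):
    a=load(f)[0];x0,y0,x1,y1=box;h=cv2.cvtColor(a,cv2.COLOR_BGR2HSV);m=cv2.inRange(h,(8,t,110),(32,255,255));M=np.zeros_like(m);M[y0:y1,x0:x1]=m[y0:y1,x0:x1]
    n,_,st,c=cv2.connectedComponentsWithStats(M);return [(tuple(c[i].round(1)),st[i,4]) for i in range(1,n)]
T=bl('top16',(335,185,355,210),70);W=bl('wrist16',(245,325,300,375),70);S=bl('side16',(285,155,312,180),60)
print(T,W,S)
w=sorted([b[0] for b in W if b[1]>4],key=lambda q:q[1]);t=sorted([b[0] for b in T if b[1]>=2],key=lambda q:-q[1])
if len(t)==3==len(w):
    X=[tri(('top16',t[i]),('wrist16',w[i])) for i in range(3)];print(X)
    d=X[2][0]-X[0][0];print(d)
# other things: image difference at their places
for f in('top',):
    a,b=load(f+'0')[0],load(f+'16')[0]
    d=(cv2.absdiff(a,b).max(2)>60)
    for n,(x0,y0,x1,y1) in dict(jar=(262,158,290,185),frame=(262,185,292,213),driver=(268,220,288,300),calip=(70,200,120,275)).items(): print(n,d[y0:y1,x0:x1].mean().round(3))
E
```

```text
[((np.float64(344.9), np.float64(191.1)), np.int32(8)), ((np.float64(344.9), np.float64(196.9)), np.int32(8)), ((np.float64(345.7), np.float64(202.1)), np.int32(9))] [((np.float64(271.5), np.float64(341.7)), np.int32(47)), ((np.float64(271.4), np.float64(353.5)), np.int32(45)), ((np.float64(271.6), np.float64(365.0)), np.int32(43))] [((np.float64(295.5), np.float64(167.5)), np.int32(4)), ((np.float64(300.3), np.float64(168.7)), np.int32(3)), ((np.float64(304.5), np.float64(169.5)), np.int32(4))]
[(array([ 603.42974024, -176.74898155,  107.3820982 ]), [np.float64(0.20700909442014062), np.float64(0.20700909442017504)]), (array([ 616.96791844, -175.67284013,  107.59869888]), [np.float64(0.41526686319119854), np.float64(0.4152668631912224)]), (array([ 631.78141868, -175.49802071,  107.01626603]), [np.float64(0.31915697034032303), np.float64(0.31915697034031826)])]
[28.35167844  1.25096083 -0.36583217]
jar 0.0
frame 0.08
driver 0.0
calip 0.0
```

```bash
python3 -c "
from rig import order
print(order.finish_job())"
```

```text
the job is handed in; nothing more can be done
None
```

I pushed the housing against the board's edge and tipped it onto its back. I then lifted the power module out along its axis and set it down in the larger compartment. The gripper is open and clear, and the job was handed in at about 30 s of the 66 s; no verdict was reported.

**Last checks**
- **Module:** the contact end was triangulated at z ≈ 107.4 mm (107 expected), level within about 1 degree. Its centre is about 3 mm from the measured bay centre.
- **Housing:** flat and open side up, with the heel about 25 mm before the board's edge. That heel distance and the bay centre were measured before the module went in. Afterwards I checked the housing only by eye.
- **Other things:** jar, screwdriver and calipers show no change in the top view. The frame showed an 8% pixel change, which I took for shadow. The scraper was only checked by eye.

**What went wrong or disagreed**
- My first tilt ran joint 6 into its end stop. I backed off and used the other half turn; as far as the pictures show, nothing was touched.
- The views disagreed by up to about 5 mm on the bay position, which stayed within the clearance.

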